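Make up the thawing kit and the straw-packing kit

ROBOT

A 6-joint arm with a two-finger parallel gripper is mounted at the origin on a cart in front of the work surface, level with it; the furniture and walls round the work are solid. World frame = base frame: x ahead of the robot, y to its left, z up, the work surface at z = 0. Lengths are in mm, angles in degrees, forces in N, time in s.
With the tool pointing down it reaches from about 350 to 925 mm from the base axis. Payload 6.4 kg.
Tool frame: the origin (TCP) lies at the very end of the fingers, on their centre line; the grasp point (between the pads) lies manip.hold_point_z behind it (manip.hold_point_z is the distance from the TCP to the grasp point, in mm); y points along the fingers, z is the direction in which the jaws open and shut, and the axes are right-handed (so a half turn about y gives the same grasp; the last joint's range is limited). The gripper opens to 85 mm and grips with 20 to 120 N. Pads are 22 mm wide; open, the fingers measure 114 mm over their backs; the gripper's body (76 mm by 85 mm) begins 54 mm behind the grasp point. The pads swing forward as they close: fully open they stand 13 mm farther back than shut.
Start: joints at [63.363, 14.043, 89.255, -0, 76.702, -9.975], TCP at [186.364, 622.722, 231.29] pointing down, gripper open.
Joint ranges: [-179.41, 179.41], [-58.25, 129.5], [7.25, 145.43], [-54.29, 234.29], [11.92, 165.04], [-157.13, 157.13]. Speed limits (degrees/s): [147.25, 147.25, 180, 180, 180, 180].

INTERFACE

Orientations are given as [roll, pitch, yaw] about the fixed x, y, z axes, in that order (R = Rz(yaw) Ry(pitch) Rx(roll)).
In Python, from bench import manip gives the robot as it stands.
- The arm moves only by the tool drive_tool, never from a script. Its argument "steps" is a list of rows, each a list of 6 numbers: the shift along the tool's x, y, z in m, then the turn, a rotation vector about the tool's x, y, z in degrees. In form: [[x, y, z, ax, ay, az], ...]. A call has 1 to 20 rows; each row is the pose to reach, as a shift and turn from the pose commanded when the call began, along the tool's axes at that moment; what a row does not reach only later rows make up. A row lasts 1/10 s, in which the tool goes at most 50 mm and 8.59 degrees, less where a joint would pass 70% of its speed; a pose out of reach is approached as far as the arm can. A call with a gripper value outside its range is refused whole. "gripper" is the opening, from 0 (shut) to 1 (fully open), set as the call begins (left out, the last holds). The fingers move at their own pace and stop on an object; the grip force is fixed at half the most. Time passes only in rows, so rows that repeat a pose let the fingers close. It gives the time, the measured TCP pose, the force and the opening at its end, in the units of the state.
- manip.read_state(): the state, without advancing time (a new reading comes with each control period).
- manip.grab_frame(name): name is "scene" or "top" or "wrist"; returns the picture (400x640x3 uint8, red, green, blue); there is no depth.
- manip.get_calibration(name): a dict with "fx", "fy", "cx", "cy" (pixels), "dist_coeffs" ([k1, k2, p1, p2, k3] as OpenCV has them; the pictures are not rectified), "extrinsics" (4x4, takes a point from camera to world coordinates). Camera axes: x right, y up, looking along -z (the intrinsics and any distortion apply to the point x, -y, -z); pixel columns grow to the right and rows downward; lengths in mm; the calibration is good to about 2 mm. A picture is of the moment at which its call begins: read the wrist's pose just before it. get_calibration takes no time and is no camera call; for the wrist camera it gives the pose at the moment of the call.
- manip.job_done(): hands the job in, once; it reports no verdict.
The state is a dict: "time_s": time; "joint_pos": joint angles; "qd": joint speeds; "tau": joint torques, N m; "eef_pos": TCP position; "tcp_rot": TCP orientation; "force": force on the tool from outside, world axes, zero at the start; "moment": the same for the moment, N m; "finger_gap": finger opening in mm.
Only numpy, scipy, OpenCV 4.12 (cv2) and the standard library are available. Lean on these libraries where they do the work, as an engineer would, in place of code of your own. Each camera call takes 0.05 s, during which the arm holds its last target.

TASK

Make up two kits from the stock on the bench. For the thawing kit, stand the amber bottle, the stout glass vial and the upright cryovial in the wells that fit them in the metal warming block; for the straw-packing kit, stand the tall goblet in the well of the white packing stand and lay the marker in the stand's pen rest. Each thing must be fully down in its place, and the short goblet and the cryovial that lies on its side stay where they are.

Things in the scene. Friction and masses are not known exactly. Their poses are not given: they have to be found in the camera images.
- warming_block: metal warming block, heavy, fixed, 88 (x) x 164 (y) x 34 mm high, grey. Origin: centre of its underside, on the table; z up. Three round wells from the top, all at x = 0, mouths countersunk 4 mm: large (57 mm wide, floor 8 mm above the table) at y = -45 mm for the bottle; middle (33 mm, floor 14) at y = +19 for the glass vial; small (18 mm, floor 16) at y = +59 for the cryovial.
- packing_stand: white packing stand, fixed, 88 (x) x 136 (y) mm, top 20 mm high. Origin: centre of underside; z up. Goblet well at x = +22, y = +48 mm: 18 mm wide, floor 6 mm above table, countersunk 4 mm. Pen rest: two 10 mm thick V saddles at y = -42 and +42, pen line along y at x = -20; flat seats 15 mm wide, 32 mm above table, flaring to 31 mm at their tips (47 high); clear for fingers between.
- amber_bottle_mid (a point): the amber screw-capped bottle, standing on the table, 52 mm in diameter and 104 mm tall; the straight body is 90 mm high, then a cap of 36 mm. Point: centre, 52 mm above its underside. Its z axis points up along it. 
- glass_vial_mid (a point): the stout glass vial with a white cap, standing, 28 mm in diameter and 57 mm tall (body 48 mm high, cap 21 mm wide). Point: centre, 28.5 mm above its underside. Its z axis points up along it. 
- cryovial_mid (a point): the cryovial that stands upright by itself on the table: slim white-bodied tube with a coloured screw cap, 47 mm tall, body 12.4 mm wide, cap (the top 14 mm) 14.4 mm wide. Point: centre, 23.5 mm above its underside. Its z axis points up along it. 
- tall_goblet_mid (a point): the tall goblet: slim open plastic tube-shaped cup, one plain colour all over, 13.2 mm wide and 50 mm tall, standing. Point: centre, 25 mm above its underside. Its z axis points up along it. 
- marker_mid (a point): the marker pen with a dark cap, lying on the table, 131 mm long, 12 mm wide, about 12 mm high. Point: its middle, 6 mm above its underside. y axis: along the pen (either end may point either way in the rest); z axis up.
- short_goblet_mid (a point): the short goblet, the same kind of cup but only 35 mm tall, 13.2 mm wide; not for either kit, stays where it is. Point: centre, 17.5 mm above its underside.
- lying_cryovial_mid (a point): the cryovial that lies on its side, 47 mm long and 14 mm wide; not for either kit, stays where it is. Point: its middle, 7 mm above the table; y axis along it.
There are look-alikes about, which are no part of the job. There is more than one size of the part that bears glass_vial_mid; the job needs the largest.

How it is judged (in metres and radians):
At the end, for the whole second after the job is handed in: Bottle, vial and cryovial in the block's large, middle and small wells, tall goblet in the stand's well (8 mm of the axis, 6 mm of fully down, tilt under 0.2 rad, upright); marker in both saddles (8 mm across, 20 along, 5 in height, 0.12 rad); all at rest (x of amber_bottle_mid in the frame of warming_block between -0.008 and 0.008 m and y of amber_bottle_mid in the frame of warming_block between -0.053 and -0.037 m and z of amber_bottle_mid in the frame of warming_block between 0.054 and 0.066 m and angle between each of amber_bottle_mid, glass_vial_mid, cryovial_mid, tall_goblet_mid's own z axis and vertical below 0.2 rad and x of glass_vial_mid in the frame of warming_block between -0.008 and 0.008 m and y of glass_vial_mid in the frame of warming_block between 0.011 and 0.027 m and z of glass_vial_mid in the frame of warming_block between 0.0365 and 0.0485 m and x of cryovial_mid in the frame of warming_block between -0.008 and 0.008 m and y of cryovial_mid in the frame of warming_block between 0.051 and 0.067 m and z of cryovial_mid in the frame of warming_block between 0.0335 and 0.0455 m and x of tall_goblet_mid in the frame of packing_stand between 0.014 and 0.03 m and y of tall_goblet_mid in the frame of packing_stand between 0.04 and 0.056 m and z of tall_goblet_mid in the frame of packing_stand between 0.025 and 0.037 m and x of marker_mid in the frame of packing_stand between -0.028 and -0.012 m and y of marker_mid in the frame of packing_stand between -0.02 and 0.02 m and z of marker_mid in the frame of packing_stand between 0.033 and 0.043 m and angle between the y axis of marker_mid and the y axis of packing_stand, either way round below 0.12 rad and linear speed of each of amber_bottle, glass_vial, cryovial, tall_goblet, marker below 0.02 m/s); the robot touches nothing.
It fails at once if the short goblet or the lying cryovial was moved by more than 30 mm (distance of any of short_goblet_mid, lying_cryovial_mid from where it was at the start of the episode above 0.03 m).
It also fails if it takes over 122 s, if anything falls off the work surface, if the arm or the gripper's body presses on something with over 40 N, if the wrist force passes 120 N, or if a joint passes its speed limit or range.

## Working session

There is one attempt and no reset: what is moved stays moved. The work goes in short steps, Python scripts to look and compute and a tool call to move; the robot and the scene stay as the last step left them, time stands still between calls to the robot, and variables do not carry over. Pictures are saved under pics/ and viewed, and the job is handed in when it is done.

Besides the shell and the picture viewer there is one more tool, called as name([rows], argument=value, ...), one row to a line, values as JSON. drive_tool: Moves the arm, as the interface text tells. Its arguments: {"type":"object","properties":{"steps":{"type":"array","items":{"type":"array","items":{"type":"number"}}},"gripper":{"type":"number"}},"required":["steps"]}

```bash
ls; mkdir -p pics
python3 - <<'E'
from bench import manip
import cv2,numpy as np
print(manip.read_state()); print(manip.hold_point_z)
for n in ["scene","top","wrist"]:
    print(n,manip.get_calibration(n))
    cv2.imwrite(f"pics/{n}0.png",manip.grab_frame(n)[:,:,::-1])
E
```

```text
pics
{'time_s': 0.0, 'joint_pos': array([ 6.33627988e+01,  1.40842048e+01,  8.93261890e+01,  4.41688490e-04,
        7.67007261e+01, -9.97520620e+00]), 'qd': array([-0.0035861 ,  0.05276928, -0.06333908,  0.09308823,  0.00323515,
       -0.02391538]), 'tau': array([-4.58262548e-05, -4.29525626e+01, -3.26131940e+01, -1.69938735e-04,
        5.41852671e-03,  4.09756751e-06]), 'eef_pos': array([186.10813389, 622.20060799, 230.16736958]), 'tcp_rot': array([-9.01093657e+01,  1.96715501e-02, -1.66621158e+01]), 'force': array([-0.33153258,  0.42710217, -1.04023193]), 'moment': array([0.01190669, 0.01820729, 0.03477633]), 'finger_gap': 85.27675658836652}
18.700000000000003
scene {'fx': 408.0308877045392, 'fy': 408.0308877045392, 'cx': 319.8785431696455, 'cy': 201.1478547123063, 'dist_coeffs': array([0.01292624, 0.        , 0.        , 0.        , 0.        ]), 'extrinsics': array([[ 6.57514749e-01,  5.28808693e-01, -5.36689594e-01,
         3.37548308e+01],
       [-7.53363332e-01,  4.51161869e-01, -4.78431456e-01,
        -5.11529693e+02],
       [-1.08648329e-02,  7.18898000e-01,  6.950306
[... 520 characters left out ...]
e-02,  1.91675182e-01,  9.81383709e-01,
         1.17820589e+03],
       [ 0.00000000e+00,  0.00000000e+00,  0.00000000e+00,
         1.00000000e+00]])}
wrist {'fx': 340.2868591673454, 'fy': 340.2868591673454, 'cx': 318.8819671740768, 'cy': 194.29196510867956, 'dist_coeffs': array([0.02395241, 0.        , 0.        , 0.        , 0.        ]), 'extrinsics': array([[ 2.86313572e-01, -9.12375009e-01, -2.92568593e-01,
         1.10820937e+02],
       [ 9.58135570e-01,  2.72359673e-01,  8.82974417e-02,
         6.45305599e+02],
       [-8.76492721e-04, -3.05601131e-01,  9.52159220e-01,
         3.72932582e+02],
       [ 0.00000000e+00,  0.00000000e+00,  0.00000000e+00,
         1.00000000e+00]])}
```

View pics/top0.png

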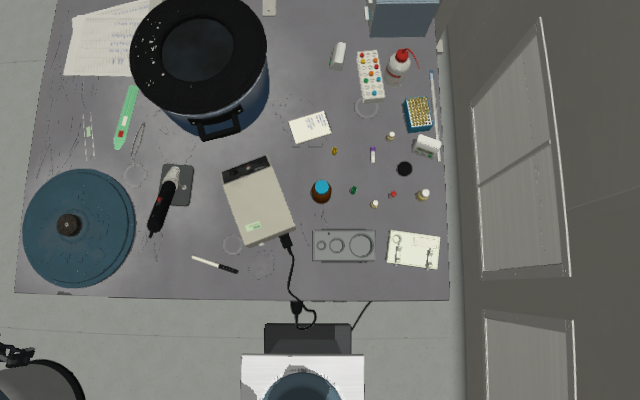

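View pics/scene0.png

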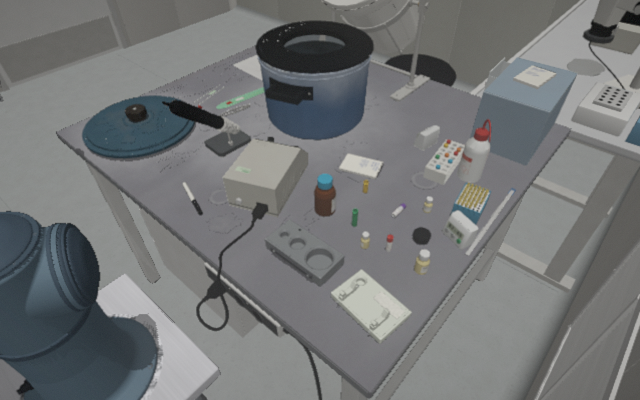

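View pics/wrist0.png

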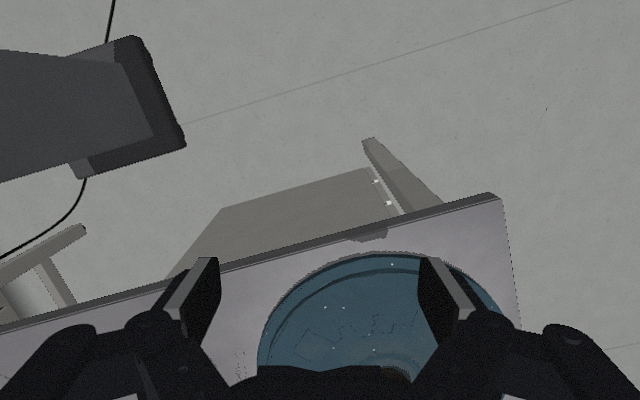

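Run:
```python
import cv2
a=cv2.imread('pics/top0.png')[125:275,300:450]; cv2.imwrite('pics/topc.png',cv2.resize(a,None,fx=4,fy=4,interpolation=cv2.INTER_CUBIC))
a=cv2.imread('pics/scene0.png')[165:345,260:460]; cv2.imwrite('pics/scenec.png',cv2.resize(a,None,fx=3.3,fy=3.3,interpolation=cv2.INTER_CUBIC))
```

```text
(no output)
```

View pics/topc.png

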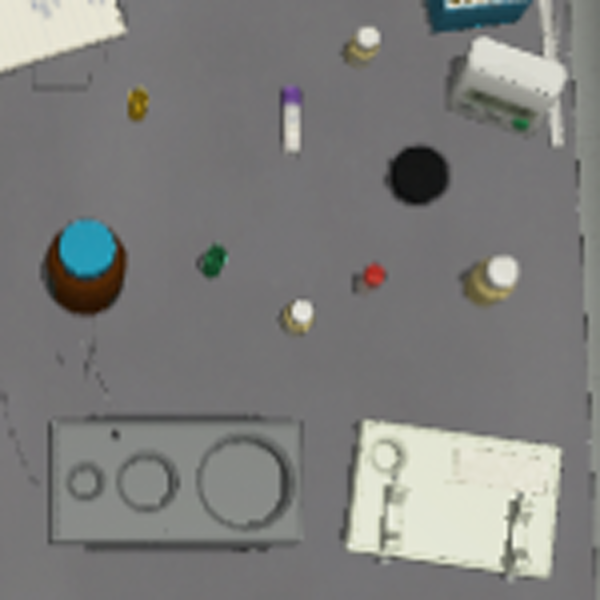

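View pics/scenec.png

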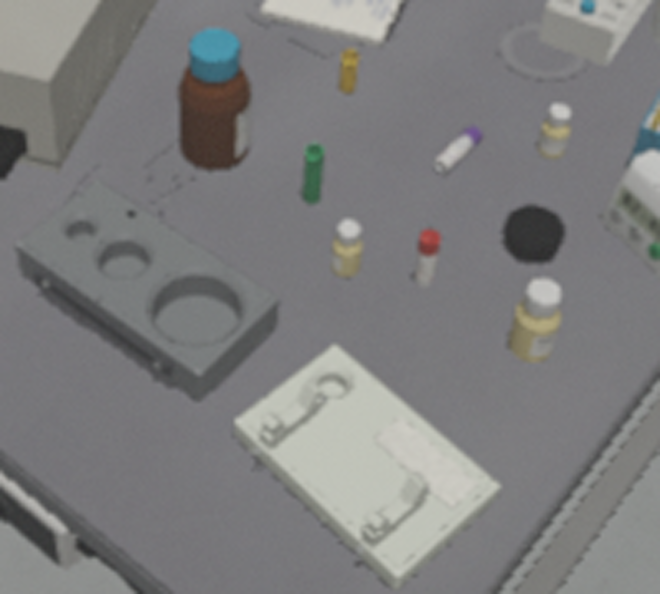

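```bash
cat > h.py <<'E'
import cv2,numpy as np
from bench import manip
def undist(c,uv):
    K=np.array([[c['fx'],0,c['cx']],[0,c['fy'],c['cy']],[0,0,1.]])
    p=cv2.undistortPoints(np.array(uv,float).reshape(-1,1,2),K,np.array(c['dist_coeffs']))[:,0]
    return p
def rays(c,uv):
    p=undist(c,uv);E=np.array(c['extrinsics'])
    d=np.c_[p[:,0],-p[:,1],-np.ones(len(p))]@E[:3,:3].T
    return E[:3,3],d
def onz(c,uv,z):
    o,d=rays(c,uv); return o+d*((z-o[2])/d[:,2])[:,None]
def proj(c,P):
    E=np.array(c['extrinsics']);q=(np.atleast_2d(P)-E[:3,3])@E[:3,:3]
    q=np.c_[q[:,0],-q[:,1],-q[:,2]]
    K=np.array([[c['fx'],0,c['cx']],[0,c['fy'],c['cy']],[0,0,1.]])
    return cv2.projectPoints(q,np.zeros(3),np.zeros(3),K,np.array(c['dist_coeffs']))[0][:,0]
def tri(c1,u1,c2,u2):
    o1,d1=rays(c1,[u1]);o2,d2=rays(c2,[u2]);d1=d1[0];d2=d2[0]
    s=np.linalg.lstsq(np.c_[d1,-d2],o2-o1,rcond=None)[0]
    a=o1+s[0]*d1;b=o2+s[1]*d2
    return (a+b)/2,np.linalg.norm(a-b)
E
python3 - <<'E'
from h import *
T=manip.get_calibration('top');S=manip.get_calibration('scene')
np.set_printoptions(precision=1,suppress=True)
t=cv2.imread('pics/top0.png');s=cv2.imread('pics/scene0.png')
def blobs(im,lo,hi,x0,y0,x1,y1,name):
    h=cv2.cvtColor(im,cv2.COLOR_BGR2HSV); m=cv2.inRange(h,lo,hi)
    z=np.zeros_like(m);z[y0:y1,x0:x1]=m[y0:y1,x0:x1]
    n,l,st,ce=cv2.connectedComponentsWithStats(z)
    for i in range(1,n):
        if st[i,4]>=8: print(name,st[i],ce[i])
for im,nm,box in((t,'top',(295,125,450,275)),(s,'scene',(270,160,470,345))):
    blobs(im,(90,120,60),(110,255,255),*box,nm+' blue')
    blobs(im,(50,100,30),(85,255,255),*box,nm+' green')
    blobs(im,(0,120,90),(6,255,255),*box,nm+' red')
    blobs(im,(170,120,90),(180,255,255),*box,nm+' red2')
    blobs(im,(18,130,60),(32,255,255),*box,nm+' gold')
    blobs(im,(0,0,200),(180,20,255),*box,nm+' white')
C=lambda u,v:(u/4+300-.375,v/4+125-.375)
# block & stand top outline
print('block',onz(T,[C(50,422),C(301,421),C(301,542),C(50,543)],34))
print('wells',onz(T,[C(85,482),C(147,482),C(243,482)],34))
print('stand',onz(T,[C(364,420),C(560,447),C(549,576),C(349,549)],20))
print('gob well',onz(T,[C(387,457)],20))
E
```

```text
top blue [407 125  25   8 118] [417.6 128.5]
top blue [315 180  14  15 163] [321.3 186.8]
top green [351 187   6   7  31] [353.2 189.9]
top red [391 191   5   5  20] [393.1 193.2]
top gold [332 148   5   7  30] [333.9 150.8]
top white [295 125  34  17 248] [308.4 130.8]
top white [390 132   4   4  15] [391.6 133.6]
top white [418 135  23  14 175] [429.2 141.2]
top white [438 152   1   8   8] [438.  155.5]
top white [372 158   3   4  10] [372.8 159.5]
top white [423 190   6   6  33] [425.4 192.4]
top white [373 201   5   4  16] [375.  202.5]
top white [392 232   6   3   8] [394.1 232.6]
top white [400 233  39  34 845] [417.3 249.4]
top white [394 237   4   5  14] [395.6 238.8]
top white [387 241  10  21  88] [391.9 251.4]
top white [397 252   3   5  10] [397.6 254.4]
top white [428 256   3   6  13] [429.1 258.6]
scene blue [318 174  14  15 174] [324.5 180.9]
scene green [353 209   5  16  41] [354.6 215.6]
scene red [388 235   5   7  29] [389.8 237.7]
scene gold [364 181   4  11  32] [365.2 185.5]
scene white [341 160  37  16 273] [357.7 166.6]
scene white [376 292  27  26 198] [390.2 305. ]
block [[ 472.7  -23.4   34. ]
 [ 474.1 -187.4   34. ]
 [ 395.4 -186.1   34. ]
 [ 394.3  -24.    34. ]]
wells [[ 433.8  -46.4   34. ]
 [ 433.9  -86.5   34. ]
 [ 434.1 -148.9   34. ]]
stand [[ 476.6 -231.2   20. ]
 [ 458.8 -362.5   20. ]
 [ 373.6 -351.7   20. ]
 [ 391.6 -219.4   20. ]]
gob well [[ 452.1 -246.    20. ]]
```

Run:
```python
from h import *
T=manip.get_calibration('top');S=manip.get_calibration('scene')
np.set_printoptions(precision=1,suppress=True)
t=cv2.imread('pics/top0.png');s=cv2.imread('pics/scene0.png')
print('bottle top',onz(T,[(321.3,186.8)],104),'scene',tri(T,(321.3,186.8),S,(324.5,176.5)))
print('vial',onz(T,[(425.4,192.4)],57),'cryo',onz(T,[(393.1,193.2)],47),'goblet',onz(T,[(353.2,189.9)],25),onz(S,[(354.6,215.6)],25))
print('gold T/S',onz(T,[(333.9,150.8)],17.5),onz(S,[(365.2,185.5)],17.5))
print('gold T/S',onz(T,[(333.9,150.8)],25),onz(S,[(365.2,185.5)],25))
print('cryo scene',onz(S,[(389.8,237.7)],40),'lying',onz(T,[(372.8,155)],7))
print('small vial',onz(T,[(375,202.5)],40))
# marker
h=cv2.cvtColor(t,cv2.COLOR_BGR2HSV)
m=((h[...,2]<60)|(h[...,2]>170)).astype('u1');z=np.zeros_like(m);z[250:278,186:242]=m[250:278,186:242]
pts=cv2.findNonZero(z);print('marker',cv2.minAreaRect(pts))
b=cv2.boxPoints(cv2.minAreaRect(pts));print(b,onz(T,b,8))
# green heights: top and bottom in scene
for u in((355,208.5),(354,225)): print('gob scene z50/0',onz(S,[u],50),onz(S,[u],0))
cv2.imwrite('pics/mk.png',cv2.resize(t[240:290,175:255],None,fx=8,fy=8,interpolation=cv2.INTER_CUBIC))
```

```text
bottle top [[572.8 -46.1 104. ]] scene (array([572.2, -46.3, 108. ]), np.float64(0.796568850401399))
vial [[ 570.3 -319.4   57. ]] cryo [[ 569.7 -235.6   47. ]] goblet [[ 582.6 -132.3   25. ]] [[ 584.7 -129.1   25. ]]
gold T/S [[693.5 -81.2  17.5]] [[693.3 -80.1  17.5]]
gold T/S [[691.2 -80.9  25. ]] [[686.3 -84.7  25. ]]
cryo scene [[ 569.5 -236.5   40. ]] lying [[ 685.7 -189.3    7. ]]
small vial [[ 545.8 -188.2   40. ]]
marker ((214.5, 264.0), (47.750396728515625, 4.110960960388184), 18.434947967529297)
[[191.2 258.4]
 [192.5 254.5]
 [237.8 269.6]
 [236.5 273.5]] [[397.8 297.5   8. ]
 [408.2 294.5   8. ]
 [370.  171.7   8. ]
 [359.8 174.8   8. ]]
gob scene z50/0 [[ 583.5 -129.7   50. ]] [[ 624.6 -101.1    0. ]]
gob scene z50/0 [[ 541.  -159.6   50. ]] [[ 579.  -133.2    0. ]]
```

View pics/mk.png

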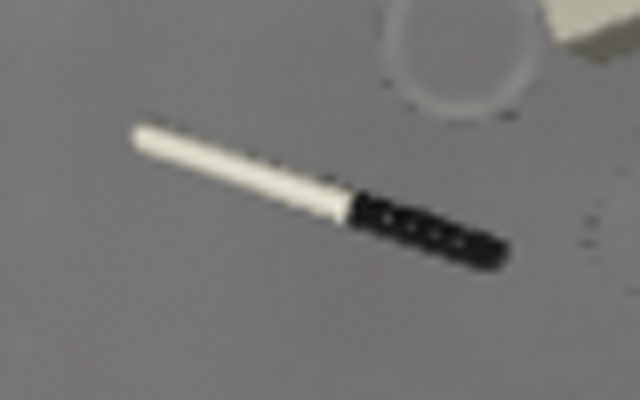

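```bash
cat >> h.py <<'E'
from scipy.spatial.transform import Rotation as Ro
np.set_printoptions(precision=1,suppress=True)
def plan(*tg):
    s=manip.read_state();R0=Ro.from_euler('xyz',s['tcp_rot'],degrees=True)
    print('t %.1f'%s['time_s'],s['eef_pos'],s['tcp_rot'],'F',s['force'],'gap %.1f'%s['finger_gap'],'j',s['joint_pos'])
    for (x,y,z,yaw) in tg:
        d=R0.inv().apply(np.array([x,y,z])-s['eef_pos'])/1000
        r=(R0.inv()*Ro.from_euler('xyz',[-90,0,yaw],degrees=True)).as_rotvec(degrees=True)
        print((x,y,z,yaw),'->',np.round(d,4).tolist(),np.round(r,1).tolist())
E
python3 -c "
from h import *
plan((569.6,-236,200,-90),(569.6,-236,24,-90))"
```

```text
t 0.1 [186.2 622.3 230.4] [-90.1   0.  -16.7] F [-0.2  0.7 -0. ] gap 85.0 j [ 63.4  14.1  89.3  -0.   76.7 -10. ]
(569.6, -236, 200, -90) -> [0.6135, 0.0313, -0.7123] [0.1, 73.3, 0.0]
(569.6, -236, 24, -90) -> [0.6135, 0.2073, -0.712] [0.1, 73.3, 0.0]
```

drive_tool([
  [0.6135,0.0313,-0.7123,0.1,73.3,0],
  [0.6135,0.0313,-0.7123,0.1,73.3,0],
  [0.6135,0.0313,-0.7123,0.1,73.3,0],
  [0.6135,0.0313,-0.7123,0.1,73.3,0],
  [0.6135,0.0313,-0.7123,0.1,73.3,0],
  [0.6135,0.0313,-0.7123,0.1,73.3,0],
  [0.6135,0.0313,-0.7123,0.1,73.3,0],
  [0.6135,0.0313,-0.7123,0.1,73.3,0],
  [0.6135,0.0313,-0.7123,0.1,73.3,0],
  [0.6135,0.0313,-0.7123,0.1,73.3,0],
  [0.6135,0.0313,-0.7123,0.1,73.3,0],
  [0.6135,0.0313,-0.7123,0.1,73.3,0],
  [0.6135,0.0313,-0.7123,0.1,73.3,0],
  [0.6135,0.0313,-0.7123,0.1,73.3,0],
  [0.6135,0.0313,-0.7123,0.1,73.3,0],
  [0.6135,0.0313,-0.7123,0.1,73.3,0],
  [0.6135,0.0313,-0.7123,0.1,73.3,0],
  [0.6135,0.0313,-0.7123,0.1,73.3,0],
  [0.6135,0.0313,-0.7123,0.1,73.3,0],
  [0.6135,0.0313,-0.7123,0.1,73.3,0],
], gripper=0.6)

```text
time_s: 2.15
eef_pos: [570.6, -239.9, 199.2]
tcp_rot: [-89.9, 0.0, -90.2]
force: [0.3, 0.6, 0.2]
finger_gap: 51.2
```

Run:
```python
from h import *
plan((569.6,-236,200,-90),(569.6,-236,24,-90))
c=manip.get_calibration('wrist')
im=manip.grab_frame('wrist')[:,:,::-1];cv2.imwrite('pics/w1.png',im)
for n,P in dict(cryo=(569.6,-236,47),vial=(570.3,-319.4,57),gob=(583.5,-131,50),bw=(434,-150,34),mw=(434,-86.5,34),st=(453,-246.3,20)).items(): print(n,proj(c,P))
```

```text
t 2.1 [ 570.6 -239.9  199.2] [-89.9   0.  -90.2] F [0.3 0.6 0.2] gap 51.2 j [-33.3  11.6  95.6   0.1  72.8 -33.1]
(569.6, -236, 200, -90) -> [-0.0039, -0.0008, -0.001] [-0.1, -0.2, -0.0]
(569.6, -236, 24, -90) -> [-0.0038, 0.1752, -0.0012] [-0.1, -0.2, -0.0]
cryo [[317.9 173.4]]
vial [[319.  262.4]]
gob [[335.   44.5]]
bw [[156.8  71.1]]
mw [[143.8 -15.9]]
st [[198.2 177.3]]
```

View pics/w1.png

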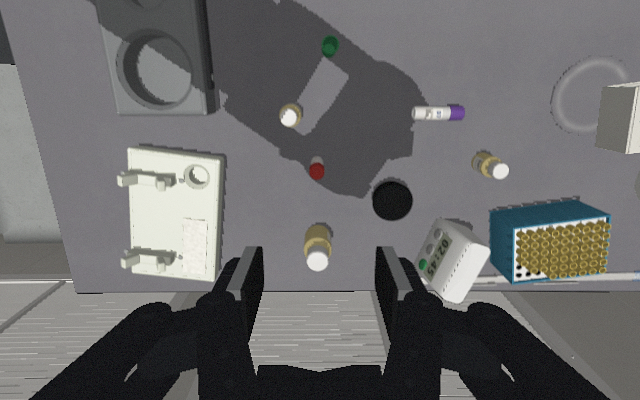

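drive_tool([
  [-0.002,0.04,-0.001,0,-0.2,0],
  [-0.003,0.08,-0.001,0,-0.2,0],
  [-0.003,0.12,-0.001,0,-0.2,0],
  [-0.003,0.15,-0.001,0,-0.2,0],
  [-0.003,0.16,-0.001,0,-0.2,0],
  [-0.003,0.16,-0.001,0,-0.2,0],
  [-0.003,0.16,-0.001,0,-0.2,0],
])

```text
time_s: 2.9
eef_pos: [570.1, -232.6, 41.8]
tcp_rot: [-89.8, -0.0, -89.7]
force: [-0.0, -0.9, 0.2]
finger_gap: 51.1
```

```bash
python3 -c "
from h import *
plan((569.6,-236,24,-90))"
```

```text
t 2.9 [ 570.1 -232.6   41.8] [-89.8  -0.  -89.7] F [-0.  -0.9  0.2] gap 51.1 j [-32.8  22.8 100.1   0.1  56.9 -33.1]
(569.6, -236, 24, -90) -> [0.0034, 0.0178, -0.0006] [-0.2, 0.3, 0.0]
```

drive_tool([
  [0.0035,0.01,0,-0.2,0.3,0],
  [0.0035,0.018,0,-0.2,0.3,0],
  [0.0035,0.018,0,-0.2,0.3,0],
  [0.0035,0.018,0,-0.2,0.3,0],
])

```text
time_s: 3.3
eef_pos: [569.0, -235.9, 21.8]
tcp_rot: [-90.1, 0.1, -90.1]
force: [-0.1, 0.1, -0.1]
finger_gap: 51.3
```

drive_tool([
  [0,0,0,0,0,0],
  [0,0,0,0,0,0],
  [0,0,0,0,0,0],
  [0,0,0,0,0,0],
  [0,0,0,0,0,0],
  [0,0,0,0,0,0],
  [0,0,0,0,0,0],
], gripper=0)

```text
time_s: 4.0
eef_pos: [569.4, -236.1, 22.4]
tcp_rot: [-90.1, 0.0, -90.1]
force: [-0.4, 0.6, 3.5]
finger_gap: 11.8
```

Run:
```python
from h import *
plan((569.6,-236,110,-90),(434,-46.5,110,-90),(434,-46.5,46,-90))
im=manip.grab_frame('wrist')[:,:,::-1];cv2.imwrite('pics/w2.png',im)
```

```text
t 4.0 [ 569.4 -236.1   22.4] [-90.1   0.  -90.1] F [-0.4  0.6  3.5] gap 11.8 j [-33.   24.8  99.8  -0.   55.4 -33. ]
(569.6, -236, 110, -90) -> [-0.0001, -0.0876, 0.0001] [0.1, -0.1, -0.0]
(434, -46.5, 110, -90) -> [-0.1895, -0.0873, -0.1357] [0.1, -0.1, -0.0]
(434, -46.5, 46, -90) -> [-0.1894, -0.0233, -0.1356] [0.1, -0.1, -0.0]
```

View pics/w2.png

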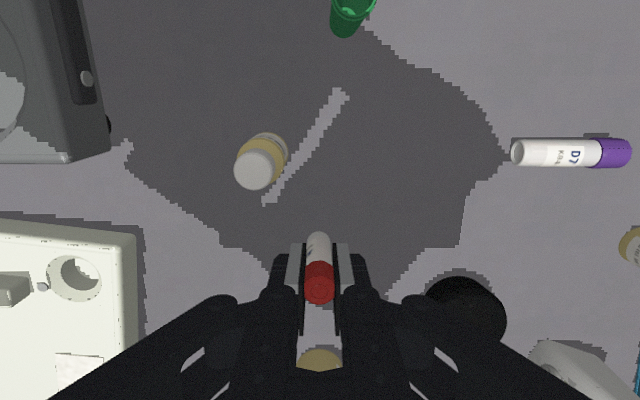

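drive_tool([
  [0,-0.03,0,0,0,0],
  [0,-0.06,0,0,0,0],
  [0,-0.0875,0,0,0,0],
  [-0.03,-0.0875,-0.022,0,0,0],
  [-0.06,-0.0875,-0.044,0,0,0],
  [-0.09,-0.0875,-0.065,0,0,0],
  [-0.12,-0.0875,-0.087,0,0,0],
  [-0.15,-0.0875,-0.108,0,0,0],
  [-0.175,-0.0875,-0.125,0,0,0],
  [-0.1895,-0.0875,-0.1355,0,0,0],
  [-0.1895,-0.0875,-0.1355,0,0,0],
  [-0.1895,-0.0875,-0.1355,0,0,0],
  [-0.1895,-0.0875,-0.1355,0,0,0],
  [-0.1895,-0.0875,-0.1355,0,0,0],
  [-0.1895,-0.0875,-0.1355,0,0,0],
])

```text
time_s: 5.55
eef_pos: [434.4, -46.9, 110.0]
tcp_rot: [-90.1, 0.1, -90.1]
force: [0.4, -0.1, -0.1]
finger_gap: 12.1
```

Run:
```python
from h import *
plan((434,-46.5,70,-90),(434,-46.5,38.5,-90))
c=manip.get_calibration('wrist')
im=manip.grab_frame('wrist')[:,:,::-1];cv2.imwrite('pics/w3.png',im)
t=manip.grab_frame('top')[:,:,::-1];cv2.imwrite('pics/t3.png',t)
for n,P in dict(sw=(434,-46.5,34),bw=(434,-150,34),mw=(434,-86.5,34)).items(): print(n,proj(c,P))
```

```text
t 5.5 [434.4 -46.9 110. ] [-90.1   0.1 -90.1] F [ 0.4 -0.1 -0.1] gap 12.1 j [-21.1  -6.5 124.6   0.   62.  -21. ]
(434, -46.5, 70, -90) -> [-0.0004, 0.04, -0.0003] [0.1, -0.1, -0.1]
(434, -46.5, 38.5, -90) -> [-0.0003, 0.0715, -0.0002] [0.1, -0.1, -0.1]
sw [[319.  205.9]]
bw [[319.2 332.4]]
mw [[319.1 258.5]]
```

View pics/w3.png

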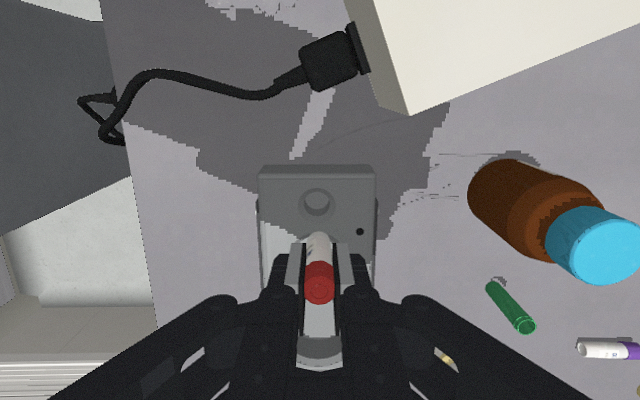

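drive_tool([
  [-0.001,0.02,-0.001,0,0,0],
  [-0.001,0.035,-0.001,0,0,0],
  [-0.001,0.045,-0.001,0,0,0],
  [-0.001,0.054,-0.001,0,0,0],
  [-0.001,0.063,-0.001,0,0,0],
  [-0.001,0.07,-0.001,0,0,0],
  [-0.001,0.07,-0.001,0,0,0],
  [-0.001,0.07,-0.001,0,0,0],
])

```text
time_s: 6.45
eef_pos: [433.0, -45.3, 40.1]
tcp_rot: [-90.1, 0.1, -90.1]
force: [-0.2, 0.0, 0.5]
finger_gap: 11.6
```

Run:
```python
from h import *
plan((433,-46,38.5,-90))
c=manip.get_calibration('wrist')
im=manip.grab_frame('wrist')[:,:,::-1];cv2.imwrite('pics/w4.png',im)
```

```text
t 6.5 [433.  -45.3  40.1] [-90.1   0.1 -90.1] F [-0.2  0.   0.5] gap 11.6 j [-21.    1.4 126.1   0.   52.6 -20.9]
(433, -46, 38.5, -90) -> [0.0007, 0.0016, -0.0] [0.1, -0.1, -0.1]
```

View pics/w4.png

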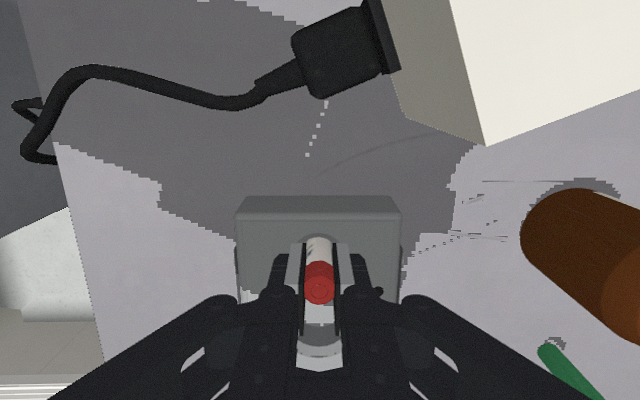

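drive_tool([
  [0,0.001,0,0,0,0],
  [0,0.001,0,0,0,0],
  [0,0.001,0,0,0,0],
  [0,0.001,0,0,0,0],
  [0,-0.02,0,0,0,0],
  [0,-0.04,0,0,0,0],
  [0,-0.08,0,0,0,0],
  [0,-0.11,0,0,0,0],
  [0,-0.11,0,0,0,0],
], gripper=0.5)

```text
time_s: 7.4
eef_pos: [436.2, -46.5, 154.8]
tcp_rot: [-89.6, -0.1, -90.1]
force: [0.8, -0.2, 0.6]
finger_gap: 42.8
```

Run:
```python
from h import *
plan((570.3,-319.4,150,-90),(570.3,-319.4,15,-90))
c=manip.get_calibration('wrist')
im=manip.grab_frame('wrist')[:,:,::-1];cv2.imwrite('pics/w5.png',im)
print(proj(c,[(433,-46,63),(434,-86.5,34)]))
```

```text
t 7.4 [436.2 -46.5 154.8] [-89.6  -0.1 -90.1] F [ 0.8 -0.2  0.6] gap 42.8 j [-21.  -10.9 123.1   0.   67.3 -20.9]
(570.3, -319.4, 150, -90) -> [0.2728, 0.0064, 0.1343] [-0.4, -0.1, 0.1]
(570.3, -319.4, 15, -90) -> [0.2724, 0.1414, 0.1334] [-0.4, -0.1, 0.1]
[[314.  198.1]
 [315.6 232.7]]
```

View pics/w5.png

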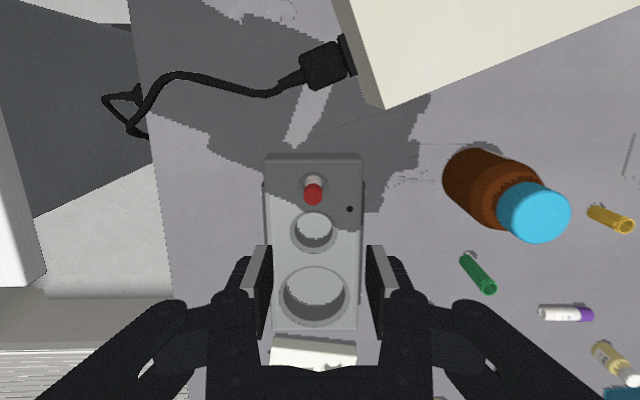

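drive_tool([
  [0.04,0.003,0.02,-0.4,0,0],
  [0.08,0.006,0.04,-0.4,0,0],
  [0.12,0.006,0.06,-0.4,0,0],
  [0.16,0.006,0.08,-0.4,0,0],
  [0.2,0.006,0.1,-0.4,0,0],
  [0.24,0.006,0.12,-0.4,0,0],
  [0.272,0.006,0.134,-0.4,0,0],
  [0.272,0.006,0.134,-0.4,0,0],
  [0.272,0.006,0.134,-0.4,0,0],
  [0.272,0.006,0.134,-0.4,0,0],
  [0.272,0.006,0.134,-0.4,0,0],
], gripper=0.65)

```text
time_s: 8.55
eef_pos: [566.3, -316.2, 142.8]
tcp_rot: [-90.6, 0.1, -90.0]
force: [-0.6, 0.5, -0.8]
finger_gap: 55.5
```

Run:
```python
from h import *
plan((570.3,-319.4,100,-90),(570.3,-319.4,21,-90))
c=manip.get_calibration('wrist')
im=manip.grab_frame('wrist')[:,:,::-1];cv2.imwrite('pics/w6.png',im)
print(proj(c,[(570.3,-319.4,57)]))
```

```text
t 8.6 [ 566.3 -316.2  142.8] [-90.6   0.1 -90. ] F [-0.6  0.5 -0.8] gap 55.5 j [-39.1  19.2  92.7  -0.3  68.7 -38.9]
(570.3, -319.4, 100, -90) -> [0.0033, 0.0428, 0.0044] [0.6, 0.0, -0.1]
(570.3, -319.4, 21, -90) -> [0.0035, 0.1218, 0.0052] [0.6, 0.0, -0.1]
[[326.1 206.2]]
```

View pics/w6.png

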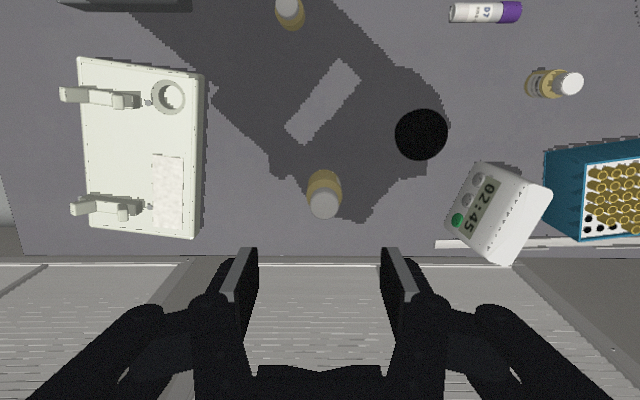

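drive_tool([
  [0.002,0.03,0.004,0.6,0,0],
  [0.002,0.06,0.004,0.6,0,0],
  [0.002,0.09,0.0045,0.6,0,0],
  [0.002,0.11,0.0045,0.6,0,0],
  [0.002,0.121,0.0045,0.6,0,0],
  [0.002,0.121,0.0045,0.6,0,0],
  [0.002,0.121,0.0045,0.6,0,0],
  [0.002,0.121,0.0045,0.6,0,0],
])

```text
time_s: 9.4
eef_pos: [571.3, -320.1, 24.3]
tcp_rot: [-89.8, -0.1, -90.1]
force: [-0.0, 0.2, 0.1]
finger_gap: 55.6
```

drive_tool([
  [0,0,0,0,0,0],
  [0,0,0,0,0,0],
  [0,0,0,0,0,0],
  [0,0,0,0,0,0],
  [0,0,0,0,0,0],
  [0,0,0,0,0,0],
], gripper=0)

```text
time_s: 10.0
eef_pos: [570.9, -320.0, 23.7]
tcp_rot: [-89.8, -0.0, -90.1]
force: [-0.8, 0.3, 5.2]
finger_gap: 26.3
```

Run:
```python
from h import *
plan((569.5,-317.5,130,-90),(433,-86.5,130,-90))
im=manip.grab_frame('wrist')[:,:,::-1];cv2.imwrite('pics/w7.png',im)
```

```text
t 10.0 [ 570.9 -320.    23.7] [-89.8  -0.  -90.1] F [-0.8  0.3  5.2] gap 26.3 j [-39.2  28.7  94.1   0.1  57.1 -39.2]
(569.5, -317.5, 130, -90) -> [-0.0025, -0.1063, -0.0011] [-0.2, -0.1, 0.0]
(433, -86.5, 130, -90) -> [-0.2333, -0.1068, -0.1379] [-0.2, -0.1, 0.0]
```

View pics/w7.png

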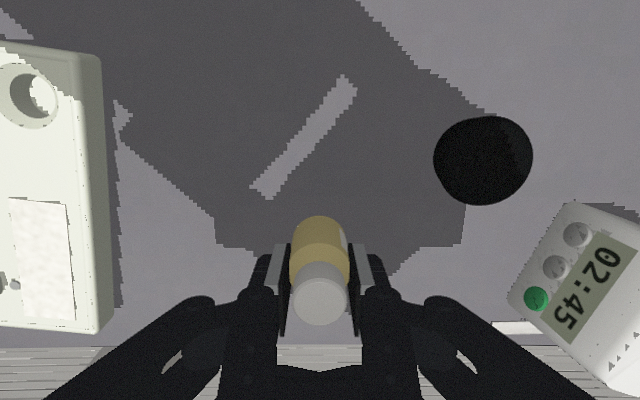

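drive_tool([
  [0,-0.03,0,-0.2,0,0],
  [0,-0.06,0,-0.2,0,0],
  [0,-0.09,0,-0.2,0,0],
  [-0.03,-0.107,-0.018,-0.2,0,0],
  [-0.06,-0.107,-0.036,-0.2,0,0],
  [-0.09,-0.107,-0.053,-0.2,0,0],
  [-0.12,-0.107,-0.071,-0.2,0,0],
  [-0.15,-0.107,-0.089,-0.2,0,0],
  [-0.18,-0.107,-0.107,-0.2,0,0],
  [-0.21,-0.107,-0.125,-0.2,0,0],
  [-0.225,-0.107,-0.133,-0.2,0,0],
  [-0.2325,-0.107,-0.138,-0.2,0,0],
  [-0.2325,-0.107,-0.138,-0.2,0,0],
  [-0.2325,-0.107,-0.138,-0.2,0,0],
  [-0.2325,-0.107,-0.138,-0.2,0,0],
  [-0.2325,-0.107,-0.138,-0.2,0,0],
  [-0.2325,-0.107,-0.138,-0.2,0,0],
  [-0.2325,-0.107,-0.138,-0.2,0,0],
])

```text
time_s: 11.85
eef_pos: [432.4, -87.1, 129.4]
tcp_rot: [-90.1, 0.1, -90.1]
force: [-0.6, 0.2, -1.0]
finger_gap: 25.7
```

Run:
```python
from h import *
plan((433,-87,60,-90),(433,-87,39,-90))
im=manip.grab_frame('wrist')[:,:,::-1];cv2.imwrite('pics/w8.png',im)
c=manip.get_calibration('wrist');print(proj(c,[(433,-86.5,34),(433,-86.5+16.5,34),(433,-46.5,63)]))
```

```text
t 11.8 [432.4 -87.1 129.4] [-90.1   0.1 -90.1] F [-0.6  0.2 -1. ] gap 25.7 j [-26.2  -7.8 123.4  -0.   64.5 -26.1]
(433, -87, 60, -90) -> [-0.0001, 0.0694, 0.0008] [0.1, -0.1, -0.1]
(433, -87, 39, -90) -> [-0.0001, 0.0904, 0.0008] [0.1, -0.1, -0.1]
[[320.4 196.9]
 [320.4 175.2]
 [320.6 150.1]]
```

View pics/w8.png

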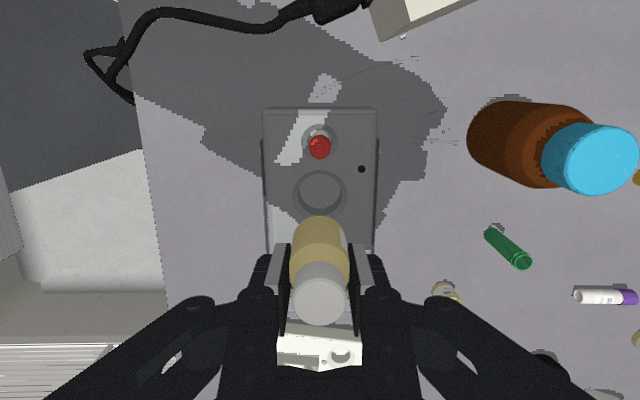

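drive_tool([
  [0,0.03,0.001,0,0,0],
  [0,0.05,0.001,0,0,0],
  [0,0.062,0.001,0,0,0],
  [0,0.07,0.001,0,0,0],
  [0,0.076,0.001,0,0,0],
  [0,0.082,0.001,0,0,0],
  [0,0.087,0.001,0,0,0],
  [0,0.09,0.001,0,0,0],
  [0,0.09,0.001,0,0,0],
  [0,0.09,0.001,0,0,0],
])

```text
time_s: 12.9
eef_pos: [433.3, -86.9, 39.6]
tcp_rot: [-90.1, 0.0, -90.1]
force: [0.1, 0.3, -0.8]
finger_gap: 26.0
```

Run:
```python
from h import *
plan((433,-87,38.5,-90))
im=manip.grab_frame('wrist')[:,:,::-1];cv2.imwrite('pics/w9.png',im)
```

```text
t 12.9 [433.3 -86.9  39.6] [-90.1   0.  -90.1] F [ 0.1  0.3 -0.8] gap 26.0 j [-26.1   2.3 125.2  -0.   52.6 -26. ]
(433, -87, 38.5, -90) -> [0.0001, 0.0011, -0.0003] [0.1, -0.1, -0.0]
```

View pics/w9.png

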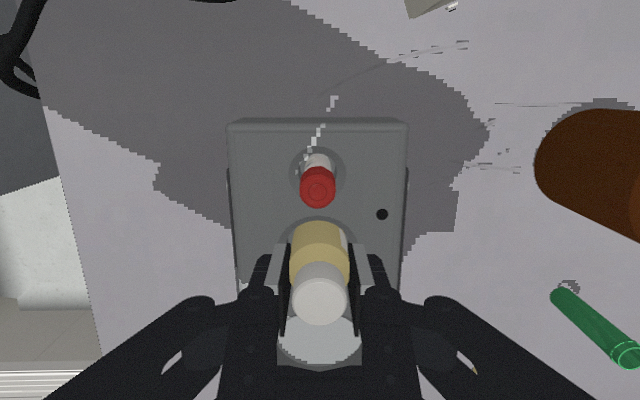

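drive_tool([
  [0,0.001,0,0,0,0],
  [0,0.001,0,0,0,0],
  [0,0.001,0,0,0,0],
  [0,0.001,0,0,0,0],
  [0,-0.02,0,0,0,0],
  [0,-0.04,0,0,0,0],
  [0,-0.08,0,0,0,0],
  [0,-0.12,0,0,0,0],
  [0,-0.13,0,0,0,0],
  [0,-0.13,0,0,0,0],
], gripper=0.55)

```text
time_s: 13.95
eef_pos: [434.6, -87.5, 171.4]
tcp_rot: [-89.9, -0.1, -90.1]
force: [0.8, 0.2, -0.2]
finger_gap: 46.9
```

Run:
```python
from h import *
plan((583.5,-131,170,-7.7))
im=manip.grab_frame('wrist')[:,:,::-1];cv2.imwrite('pics/w10.png',im)
c=manip.get_calibration('wrist');
print(proj(c,[(583.5,-131,0),(583.5,-131,50),(572.5,-46.2,104)]))
```

```text
t 13.9 [434.6 -87.5 171.4] [-89.9  -0.1 -90.1] F [ 0.8  0.2 -0.2] gap 46.9 j [-26.1 -11.3 121.6  -0.   69.6 -26. ]
(583.5, -131, 170, -7.7) -> [0.0434, 0.0017, 0.149] [-0.0, -82.4, 0.1]
[[472.8 216.6]
 [498.7 238.5]
 [547.8 149.4]]
```

View pics/w10.png

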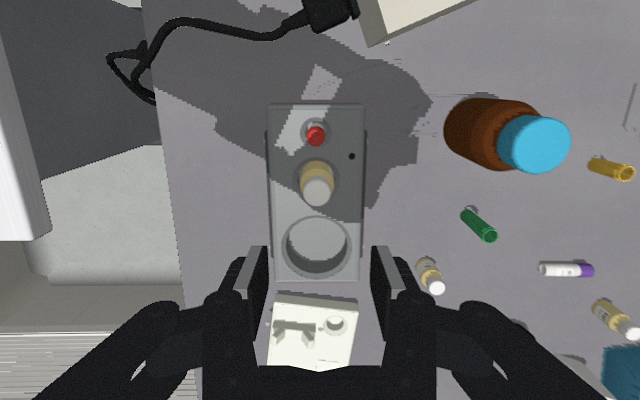

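drive_tool([
  [0.005,0.001,0.015,0,-8.2,0],
  [0.009,0.001,0.03,0,-16.4,0],
  [0.013,0.001,0.045,0,-24.6,0],
  [0.018,0.001,0.06,0,-32.8,0],
  [0.022,0.001,0.075,0,-41,0],
  [0.026,0.001,0.09,0,-49.2,0],
  [0.03,0.001,0.105,0,-57.4,0],
  [0.035,0.001,0.12,0,-65.6,0],
  [0.039,0.001,0.135,0,-73.8,0],
  [0.0434,0.0017,0.149,0,-82.4,0],
  [0.0434,0.0017,0.149,0,-82.4,0],
  [0.0434,0.0017,0.149,0,-82.4,0],
  [0.0434,0.0017,0.149,0,-82.4,0],
  [0.0434,0.0017,0.149,0,-82.4,0],
  [0.0434,0.0017,0.149,0,-82.4,0],
])

```text
time_s: 15.5
eef_pos: [582.0, -130.3, 167.4]
tcp_rot: [-90.0, 0.1, -7.7]
force: [-0.1, 0.4, 0.1]
finger_gap: 46.7
```

Run:
```python
from h import *
plan((583.5,-131,22,-7.7))
c=manip.get_calibration('wrist');
im=manip.grab_frame('wrist')[:,:,::-1];cv2.imwrite('pics/w11.png',im)
print(proj(c,[(583.5,-131,0),(583.5,-131,50),(572.5,-46.2,104)]))
h=cv2.cvtColor(im,cv2.COLOR_BGR2HSV);m=cv2.inRange(h,(50,100,30),(85,255,255))
n,l,s,ce=cv2.connectedComponentsWithStats(m)
for i in range(1,n):
  if s[i,4]>60: print(s[i],ce[i],onz(c,[ce[i]],25))
```

```text
t 15.5 [ 582.  -130.3  167.4] [-90.    0.1  -7.7] F [-0.1  0.4  0.1] gap 46.7 j [ -23.5   10.8  100.1    0.    69.3 -105.8]
(583.5, -131, 22, -7.7) -> [0.002, 0.1453, -0.0006] [-0.0, -0.0, -0.1]
[[317.6 175.2]
 [317.5 190.8]
 [448.9 182.2]]
[308 166  18  29 379] [316.6 180.4] [[ 581.6 -131.5   25. ]]
[111 297  14  10 106] [117.5 301.3] [[ 675.8 -338.4   25. ]]
```

View pics/w11.png

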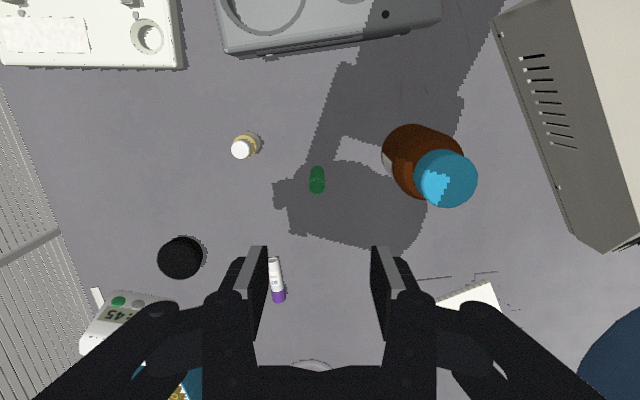

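drive_tool([
  [0.002,0.03,-0.001,0,0,0],
  [0.002,0.06,-0.001,0,0,0],
  [0.002,0.09,-0.001,0,0,0],
  [0.002,0.115,-0.001,0,0,0],
  [0.002,0.135,-0.001,0,0,0],
  [0.002,0.146,-0.001,0,0,0],
  [0.002,0.146,-0.001,0,0,0],
  [0.002,0.146,-0.001,0,0,0],
  [0.002,0.146,-0.001,0,0,0],
  [0.002,0.146,-0.001,0,0,0],
])

```text
time_s: 16.55
eef_pos: [584.7, -131.9, 22.7]
tcp_rot: [-90.0, 0.0, -7.7]
force: [-0.6, 0.1, 0.2]
finger_gap: 47.0
```

drive_tool([
  [0,0,0,0,0,0],
  [0,0,0,0,0,0],
  [0,0,0,0,0,0],
  [0,0,0,0,0,0],
  [0,0,0,0,0,0],
  [0,0,0,0,0,0],
], gripper=0)

```text
time_s: 17.15
eef_pos: [584.2, -131.7, 21.7]
tcp_rot: [-90.0, 0.1, -7.7]
force: [-0.8, 0.1, 4.3]
finger_gap: 11.2
```

Run:
```python
from h import *
plan((583,-131.2,120,-7.7),(453,-246.3,120,-7.7))
c=manip.get_calibration('wrist');
im=manip.grab_frame('wrist')[:,:,::-1];cv2.imwrite('pics/w12.png',im)
```

```text
t 17.1 [ 584.2 -131.7   21.7] [-90.    0.1  -7.7] F [-0.8  0.1  4.3] gap 11.2 j [ -23.5   23.   102.5    0.    54.6 -105.9]
(583, -131.2, 120, -7.7) -> [-0.0014, -0.0983, 0.0003] [-0.0, 0.0, -0.1]
(453, -246.3, 120, -7.7) -> [-0.1149, -0.0981, -0.1311] [-0.0, 0.0, -0.1]
```

View pics/w12.png

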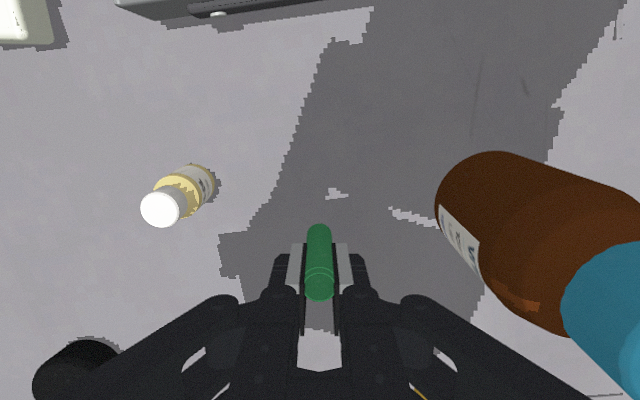

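Goblet gripped centrally at pixel (319,265). Now to the stand's well.

drive_tool([
  [0,-0.03,0,0,0,0],
  [0,-0.06,0,0,0,0],
  [0,-0.09,0,0,0,0],
  [-0.02,-0.098,-0.024,0,0,0],
  [-0.04,-0.098,-0.046,0,0,0],
  [-0.06,-0.098,-0.068,0,0,0],
  [-0.08,-0.098,-0.091,0,0,0],
  [-0.1,-0.098,-0.114,0,0,0],
  [-0.115,-0.098,-0.131,0,0,0],
  [-0.115,-0.098,-0.131,0,0,0],
  [-0.115,-0.098,-0.131,0,0,0],
  [-0.115,-0.098,-0.131,0,0,0],
  [-0.115,-0.098,-0.131,0,0,0],
  [-0.115,-0.098,-0.131,0,0,0],
  [-0.115,-0.098,-0.131,0,0,0],
])

```text
time_s: 18.7
eef_pos: [453.0, -245.8, 119.5]
tcp_rot: [-90.0, 0.1, -7.6]
force: [0.1, 0.4, 0.0]
finger_gap: 11.1
```

Run:
```python
from h import *
plan((453,-246.3,60,-7.7),(453,-246.3,28.5,-7.7))
c=manip.get_calibration('wrist');
im=manip.grab_frame('wrist')[:,:,::-1];cv2.imwrite('pics/w13.png',im)
print(proj(c,[(453,-246.3,20)]))
```

```text
t 18.7 [ 453.  -245.8  119.5] [-90.    0.1  -7.6] F [0.1 0.4 0. ] gap 11.1 j [ -41.1    3.8  113.4   -0.    63.  -123.5]
(453, -246.3, 60, -7.7) -> [0.0002, 0.0595, -0.0005] [-0.0, 0.1, -0.1]
(453, -246.3, 28.5, -7.7) -> [0.0003, 0.091, -0.0005] [-0.0, 0.1, -0.1]
[[317.4 195.9]]
```

View pics/w13.png

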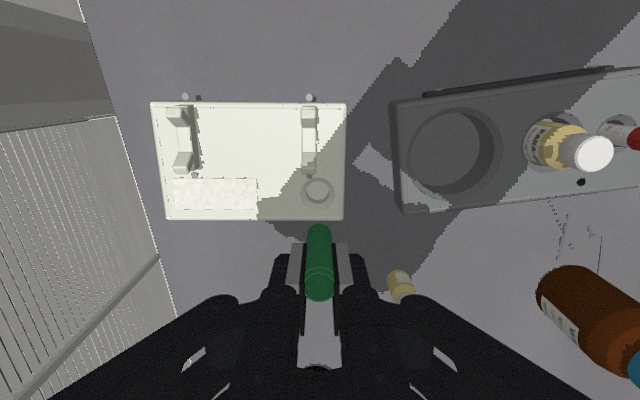

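Run:
```python
from h import *
a=cv2.imread('pics/w13.png')[160:225,280:350];b=cv2.imread('pics/scene0.png')[265:300,335:375]; t=cv2.imread('pics/top0.png')[225:252,382:412]
W=[cv2.resize(i,(400,int(400*i.shape[0]/i.shape[1])),interpolation=cv2.INTER_CUBIC) for i in (a,b)]
hh=min(x.shape[0] for x in W);cv2.imwrite('pics/z.png',np.hstack([x[:hh] for x in W]))
```

```text
(no output)
```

View pics/z.png

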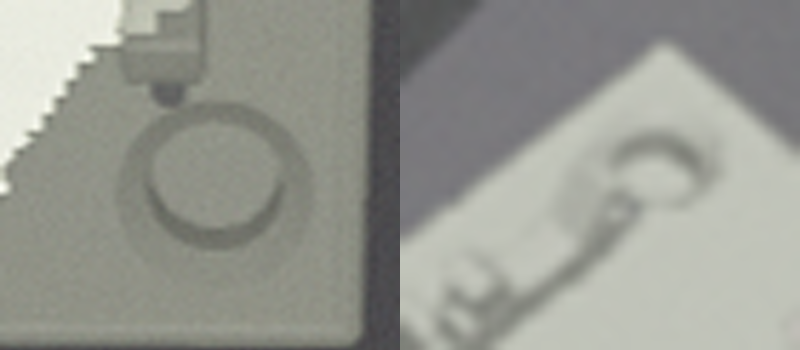

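drive_tool([
  [0,0.03,-0.001,0,0,0],
  [0,0.05,-0.001,0,0,0],
  [0,0.06,-0.001,0,0,0],
  [0,0.068,-0.001,0,0,0],
  [0,0.076,-0.001,0,0,0],
  [0,0.082,-0.001,0,0,0],
  [0,0.087,-0.001,0,0,0],
  [0,0.09,-0.001,0,0,0],
  [0,0.09,-0.001,0,0,0],
  [0,0.09,-0.001,0,0,0],
])

```text
time_s: 19.75
eef_pos: [452.7, -247.3, 29.8]
tcp_rot: [-90.0, 0.1, -7.7]
force: [2.6, 0.2, -2.0]
finger_gap: 11.2
```

Run:
```python
from h import *
plan((453,-246.3,28.5,-7.7))
im=manip.grab_frame('wrist')[:,:,::-1];cv2.imwrite('pics/w14.png',im)
```

```text
t 19.8 [ 452.7 -247.3   29.8] [-90.    0.1  -7.7] F [ 2.6  0.2 -2. ] gap 11.2 j [ -41.2   12.8  114.7   -0.    52.5 -123.6]
(453, -246.3, 28.5, -7.7) -> [0.0001, 0.0013, 0.001] [-0.0, 0.0, -0.1]
```

View pics/w14.png

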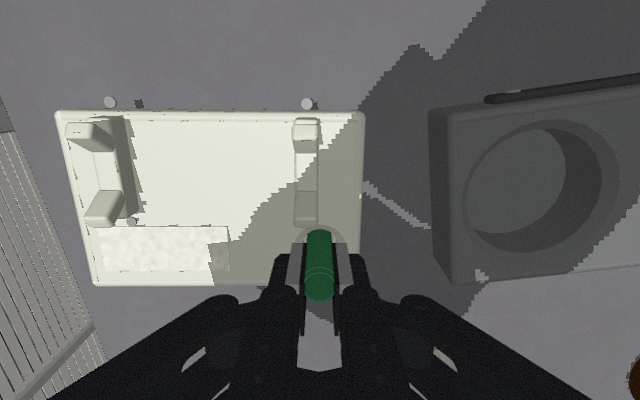

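drive_tool([
  [0,0.001,0.001,0,0,0],
  [0,0.001,0.001,0,0,0],
  [0,0.001,0.001,0,0,0],
  [0,0.001,0.001,0,0,0],
  [0,-0.02,0.001,0,0,0],
  [0,-0.04,0,0,0,0],
  [0,-0.08,0,0,0,0],
  [0,-0.12,0,0,0,0],
  [0,-0.14,0,0,0,0],
  [0,-0.14,0,0,0,0],
], gripper=0.45)

```text
time_s: 20.8
eef_pos: [454.4, -248.7, 173.5]
tcp_rot: [-90.2, -0.2, -7.7]
force: [0.9, -0.4, 0.1]
finger_gap: 38.4
```

Run:
```python
from h import *
plan((453,-246.3,200,-107),(384,234.6,200,-107.2))
c=manip.get_calibration('wrist')
im=manip.grab_frame('wrist')[:,:,::-1];cv2.imwrite('pics/w15.png',im)
print(proj(c,[(453,-246.3,56),(405.3,-288.5,32)]))
```

```text
t 20.8 [ 454.4 -248.7  173.5] [-90.2  -0.2  -7.7] F [ 0.9 -0.4  0.1] gap 38.4 j [ -41.2   -0.4  111.4   -0.    68.7 -123.6]
(453, -246.3, 200, -107) -> [-0.0016, -0.0265, 0.0021] [-0.0, 99.3, 0.4]
(384, 234.6, 200, -107.2) -> [-0.1341, -0.0288, 0.4695] [-0.0, 99.5, 0.4]
[[321.5 185.9]
 [263.1 129.1]]
```

View pics/w15.png

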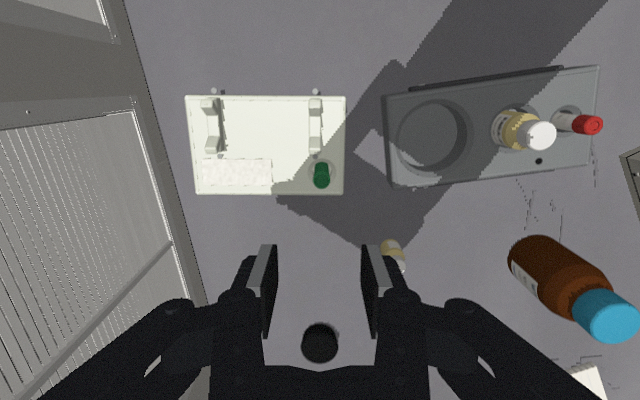

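drive_tool([
  [-0.01,-0.029,0.03,0,7,0],
  [-0.02,-0.029,0.06,0,14,0],
  [-0.03,-0.029,0.095,0,21,0],
  [-0.04,-0.029,0.13,0,28,0],
  [-0.05,-0.029,0.165,0,35,0],
  [-0.06,-0.029,0.2,0,42,0],
  [-0.07,-0.029,0.235,0,49,0],
  [-0.08,-0.029,0.27,0,56,0],
  [-0.09,-0.029,0.305,0,63,0],
  [-0.1,-0.029,0.34,0,70,0],
  [-0.11,-0.029,0.375,0,77,0],
  [-0.12,-0.029,0.41,0,85,0],
  [-0.13,-0.029,0.445,0,93,0],
  [-0.134,-0.029,0.4695,0,99.5,0],
  [-0.134,-0.029,0.4695,0,99.5,0],
  [-0.134,-0.029,0.4695,0,99.5,0],
  [-0.134,-0.029,0.4695,0,99.5,0],
  [-0.134,-0.029,0.4695,0,99.5,0],
  [-0.134,-0.029,0.4695,0,99.5,0],
  [-0.134,-0.029,0.4695,0,99.5,0],
])

```text
time_s: 22.85
eef_pos: [382.6, 235.4, 199.2]
tcp_rot: [-90.1, 0.0, -107.2]
force: [0.9, 0.1, -0.6]
finger_gap: 38.4
```

Run:
```python
from h import *
plan((384,234.6,200,-107.2),(384,234.6,60,-107.2))
c=manip.get_calibration('wrist')
im=manip.grab_frame('wrist')[:,:,::-1];cv2.imwrite('pics/w16.png',im)
print(proj(c,[(365,173.3,8),(384,234.6,8),(403,296,8)]))
```

```text
t 22.9 [382.6 235.4 199.2] [ -90.1    0.  -107.2] F [ 0.9  0.1 -0.6] gap 38.4 j [ 17.  -12.2 119.3   0.1  73.   34.2]
(384, 234.6, 200, -107.2) -> [0.0004, -0.0008, 0.0015] [0.1, -0.0, -0.0]
(384, 234.6, 60, -107.2) -> [0.0005, 0.1392, 0.0019] [0.1, -0.0, -0.0]
[[321.  226.9]
 [321.2 168. ]
 [321.4 101.6]]
```

View pics/w16.png

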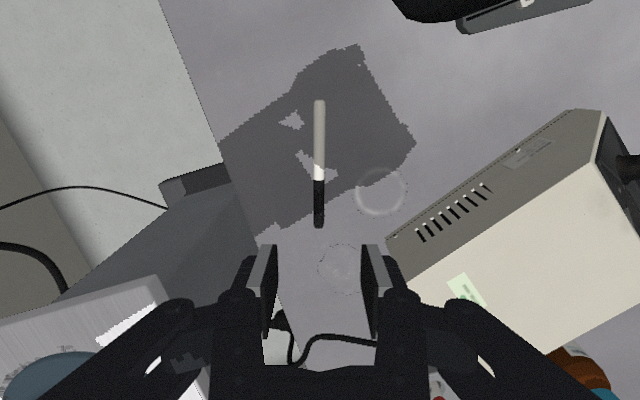

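drive_tool([
  [0,0.03,0.001,0,0,0],
  [0,0.06,0.001,0,0,0],
  [0,0.09,0.001,0,0,0],
  [0,0.12,0.001,0,0,0],
  [0,0.15,0.001,0,0,0],
  [0,0.17,0.001,0,0,0],
  [0,0.18,0.001,0,0,0],
  [0,0.185,0.001,0,0,0],
  [0,0.185,0.001,0,0,0],
  [0,0.185,0.001,0,0,0],
  [0,0.185,0.001,0,0,0],
])

```text
time_s: 24.0
eef_pos: [383.9, 236.1, 15.2]
tcp_rot: [-90.0, 0.1, -107.2]
force: [1.3, -0.4, -0.1]
finger_gap: 38.4
```

Run:
```python
from h import *
plan((384,234.6,3,-107.2))
im=manip.grab_frame('wrist')[:,:,::-1];cv2.imwrite('pics/w17.png',im)
```

```text
t 24.0 [383.9 236.1  15.2] [ -90.     0.1 -107.2] F [ 1.3 -0.4 -0.1] gap 38.4 j [ 17.1   6.6 124.1   0.1  49.3  34.2]
(384, 234.6, 3, -107.2) -> [0.0014, 0.0122, 0.0005] [0.0, 0.0, -0.1]
```

View pics/w17.png

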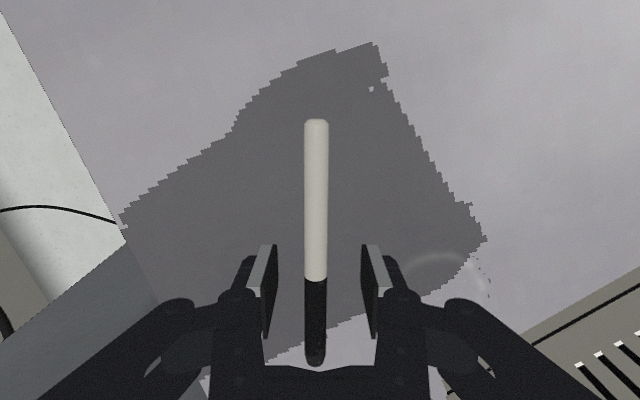

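drive_tool([
  [0.001,0.006,0,0,0,0],
  [0.001,0.011,0,0,0,0],
  [0.001,0.013,0,0,0,0],
  [0.001,0.013,0,0,0,0],
  [0.001,0.013,0,0,0,0],
])

```text
time_s: 24.55
eef_pos: [382.7, 234.9, 1.0]
tcp_rot: [-90.1, 0.0, -107.2]
force: [0.6, 0.5, 1.0]
finger_gap: 38.7
```

drive_tool([
  [0,0,0,0,0,0],
  [0,0,0,0,0,0],
  [0,0,0,0,0,0],
  [0,0,0,0,0,0],
  [0,0,0,0,0,0],
  [0,0,0,0,0,0],
], gripper=0)

```text
time_s: 25.15
eef_pos: [383.1, 235.0, 1.5]
tcp_rot: [-90.1, 0.0, -107.2]
force: [-0.7, -0.5, 5.4]
finger_gap: 9.6
```

drive_tool([
  [0,-0.02,0,0,0,0],
  [0,-0.04,0,0,0,0],
  [0,-0.07,0,0,0,0],
  [0,-0.1,0,0,0,0],
  [0,-0.13,0,0,0,0],
  [0,-0.15,0,0,0,0],
  [0,-0.15,0,0,0,0],
  [0,-0.15,0,0,0,0],
  [0,-0.15,0,0,0,0],
])

```text
time_s: 26.05
eef_pos: [381.8, 234.3, 149.3]
tcp_rot: [-90.3, -0.1, -107.2]
force: [0.1, -0.1, -0.9]
finger_gap: 9.8
```

Run:
```python
from h import *
plan((405.3,-288.5,160,-97.7))
im=manip.grab_frame('wrist')[:,:,::-1];cv2.imwrite('pics/w18.png',im)
```

```text
t 26.1 [381.8 234.3 149.3] [ -90.3   -0.1 -107.2] F [ 0.1 -0.1 -0.9] gap 9.8 j [ 16.9  -8.4 121.7   0.1  67.1  34.1]
(405.3, -288.5, 160, -97.7) -> [0.4927, -0.0108, 0.1767] [0.3, -9.5, 0.1]
```

View pics/w18.png

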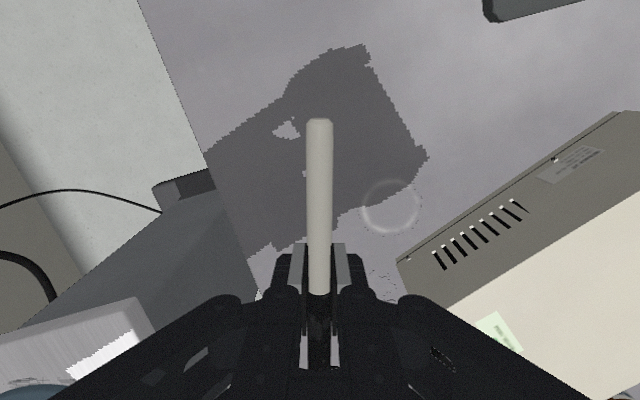

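drive_tool([
  [0.03,-0.011,0.011,0,0,0],
  [0.07,-0.011,0.025,0,-1,0],
  [0.11,-0.011,0.04,0,-2,0],
  [0.15,-0.011,0.054,0,-3,0],
  [0.19,-0.011,0.068,0,-4,0],
  [0.23,-0.011,0.082,0,-5,0],
  [0.27,-0.011,0.097,0,-6,0],
  [0.31,-0.011,0.111,0,-7,0],
  [0.35,-0.011,0.126,0,-8,0],
  [0.39,-0.011,0.14,0,-9,0],
  [0.43,-0.011,0.154,0,-9.5,0],
  [0.46,-0.011,0.165,0,-9.5,0],
  [0.48,-0.011,0.172,0,-9.5,0],
  [0.4927,-0.011,0.1767,0,-9.5,0],
  [0.4927,-0.011,0.1767,0,-9.5,0],
  [0.4927,-0.011,0.1767,0,-9.5,0],
  [0.4927,-0.011,0.1767,0,-9.5,0],
  [0.4927,-0.011,0.1767,0,-9.5,0],
  [0.4927,-0.011,0.1767,0,-9.5,0],
  [0.4927,-0.011,0.1767,0,-9.5,0],
])

```text
time_s: 28.1
eef_pos: [406.6, -287.8, 161.7]
tcp_rot: [-90.1, 0.0, -97.6]
force: [0.3, -0.9, -0.2]
finger_gap: 9.9
```

Run:
```python
from h import *
plan((405.3,-288.5,80,-97.7),(405.3,-288.5,34,-97.7))
c=manip.get_calibration('wrist')
im=manip.grab_frame('wrist')[:,:,::-1];cv2.imwrite('pics/w19.png',im)
cv2.imwrite('pics/s19.png',manip.grab_frame('scene')[:,:,::-1]);cv2.imwrite('pics/t19.png',manip.grab_frame('top')[:,:,::-1])
ex=np.array([.991,-.134,0]);ey=np.array([.134,.991,0]);o=np.array([425.1,-291.2,0])
print(proj(c,[o-20*ex+42*ey+[0,0,32],o-20*ex-42*ey+[0,0,32],o-20*ex+42*ey+[0,0,47]]))
```

```text
t 28.1 [ 406.6 -287.8  161.7] [-90.1   0.  -97.6] F [ 0.3 -0.9 -0.2] gap 9.9 j [-48.3  -2.1 114.4  -0.1  67.8 -40.7]
(405.3, -288.5, 80, -97.7) -> [0.0009, 0.0817, -0.001] [0.1, 0.1, -0.0]
(405.3, -288.5, 34, -97.7) -> [0.0009, 0.1277, -0.0009] [0.1, 0.1, -0.0]
[[318.2 134.9]
 [318.1 231.9]
 [318.1 137.6]]
```

View pics/w19.png

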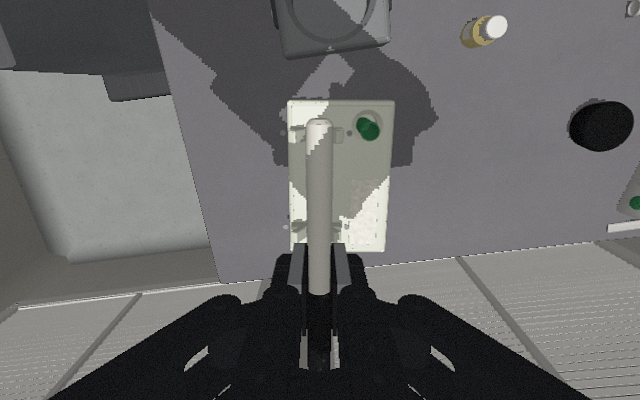

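drive_tool([
  [0.001,0.03,-0.001,0,0,0],
  [0.001,0.06,-0.001,0,0,0],
  [0.001,0.085,-0.001,0,0,0],
  [0.001,0.1,-0.001,0,0,0],
  [0.001,0.108,-0.001,0,0,0],
  [0.001,0.113,-0.001,0,0,0],
  [0.001,0.118,-0.001,0,0,0],
  [0.001,0.122,-0.001,0,0,0],
  [0.001,0.125,-0.001,0,0,0],
  [0.001,0.126,-0.001,0,0,0],
  [0.001,0.126,-0.001,0,0,0],
  [0.001,0.126,-0.001,0,0,0],
])

```text
time_s: 29.45
eef_pos: [405.3, -289.1, 35.8]
tcp_rot: [-90.1, 0.0, -97.7]
force: [-0.2, 0.1, 0.1]
finger_gap: 9.7
```

Run:
```python
from h import *
plan((405.3,-288.5,34.5,-97.7))
im=manip.grab_frame('wrist')[:,:,::-1];cv2.imwrite('pics/w20.png',im)
s=manip.grab_frame('scene')[:,:,::-1];cv2.imwrite('pics/s20.png',cv2.resize(s[220:350,280:440],None,fx=4,fy=4))
```

```text
t 29.4 [ 405.3 -289.1   35.8] [-90.1   0.  -97.7] F [-0.2  0.1  0.1] gap 9.7 j [-48.5  10.  117.3  -0.1  52.9 -40.8]
(405.3, -288.5, 34.5, -97.7) -> [-0.0006, 0.0013, -0.0] [0.1, 0.0, -0.0]
```

View pics/w20.png

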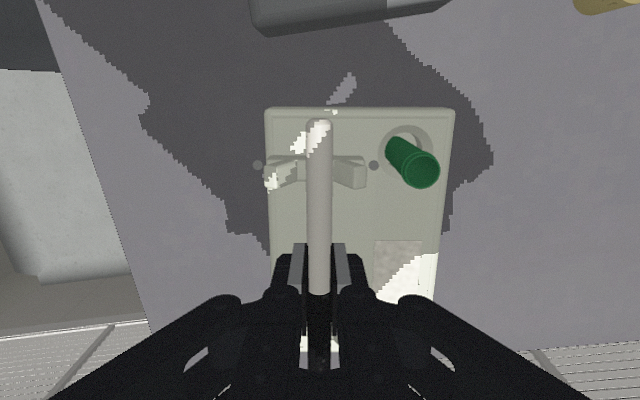

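View pics/s20.png

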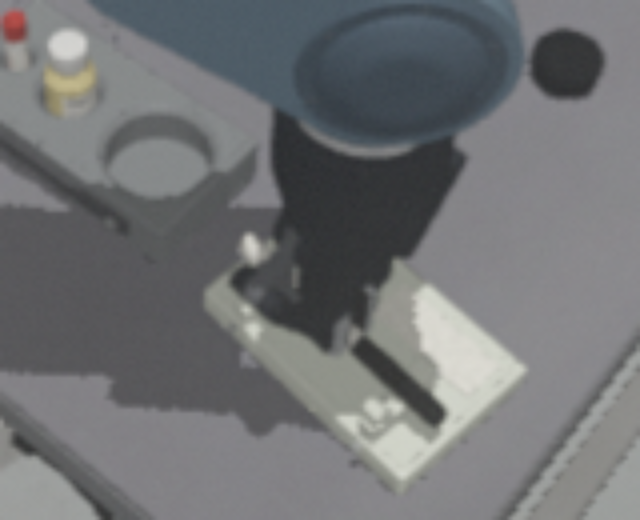

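drive_tool([
  [0,0.001,0,0,0,0],
  [0,0.0015,0,0,0,0],
  [0,0.0015,0,0,0,0],
])

```text
time_s: 29.85
eef_pos: [405.1, -288.8, 34.0]
tcp_rot: [-90.1, 0.0, -97.7]
force: [-0.6, 0.4, 0.2]
finger_gap: 9.8
```

drive_tool([
  [0,0,0,0,0,0],
  [0,0,0,0,0,0],
  [0,0,0,0,0,0],
  [0,-0.01,0,0,0,0],
  [0,-0.03,0,0,0,0],
  [0,-0.06,0,0,0,0],
  [0,-0.1,0,0,0,0],
  [0,-0.14,0,0,0,0],
  [0,-0.16,0,0,0,0],
  [0,-0.16,0,0,0,0],
  [0,-0.16,0,0,0,0],
], gripper=0.4)

```text
time_s: 30.95
eef_pos: [405.4, -288.9, 194.3]
tcp_rot: [-90.1, 0.0, -97.7]
force: [0.2, -0.4, -0.1]
finger_gap: 33.7
```

Run:
```python
from h import *
plan((405.3,-288.5,220,-90),(572.5,-46.2,220,-90))
im=manip.grab_frame('wrist')[:,:,::-1];cv2.imwrite('pics/w21.png',im)
```

```text
t 30.9 [ 405.4 -288.9  194.3] [-90.1   0.  -97.7] F [ 0.2 -0.4 -0.1] gap 33.7 j [-48.5  -4.5 113.   -0.1  71.6 -40.8]
(405.3, -288.5, 220, -90) -> [-0.0004, -0.0257, -0.0002] [0.1, -7.7, -0.0]
(572.5, -46.2, 220, -90) -> [-0.2629, -0.0259, 0.1332] [0.1, -7.7, -0.0]
```

View pics/w21.png

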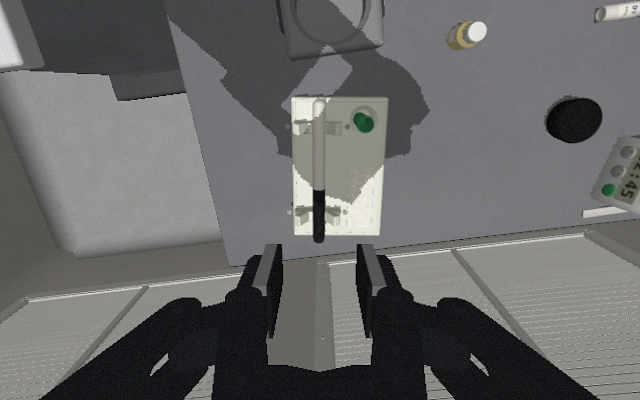

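drive_tool([
  [-0.035,-0.026,0.018,0,-1,0],
  [-0.07,-0.026,0.036,0,-2,0],
  [-0.105,-0.026,0.054,0,-3,0],
  [-0.14,-0.026,0.071,0,-4,0],
  [-0.175,-0.026,0.089,0,-5,0],
  [-0.21,-0.026,0.107,0,-6,0],
  [-0.24,-0.026,0.122,0,-7,0],
  [-0.263,-0.026,0.133,0,-7.7,0],
  [-0.263,-0.026,0.133,0,-7.7,0],
  [-0.263,-0.026,0.133,0,-7.7,0],
  [-0.263,-0.026,0.133,0,-7.7,0],
  [-0.263,-0.026,0.133,0,-7.7,0],
  [-0.263,-0.026,0.133,0,-7.7,0],
  [-0.263,-0.026,0.133,0,-7.7,0],
], gripper=1)

```text
time_s: 32.4
eef_pos: [572.2, -46.7, 220.1]
tcp_rot: [-90.1, 0.1, -90.0]
force: [0.8, 0.9, -0.0]
finger_gap: 85.5
```

Run:
```python
from h import *
plan((572.5,-46.2,130,-90),(572.5,-46.2,45,-90))
c=manip.get_calibration('wrist')
im=manip.grab_frame('wrist')[:,:,::-1];cv2.imwrite('pics/w22.png',im)
print(proj(c,[(572.5,-46.2,104)]))
h=cv2.cvtColor(im,cv2.COLOR_BGR2HSV);m=cv2.inRange(h,(90,120,60),(110,255,255))
n,l,s,ce=cv2.connectedComponentsWithStats(m)
for i in range(1,n):
  if s[i,4]>300: print(s[i],ce[i],onz(c,[ce[i]],104))
```

```text
t 32.4 [572.2 -46.7 220.1] [-90.1   0.1 -90. ] F [ 0.8  0.9 -0. ] gap 85.5 j [-16.    4.6 101.1   0.   74.4 -16. ]
(572.5, -46.2, 130, -90) -> [-0.0004, 0.0901, 0.0005] [0.1, -0.0, -0.1]
(572.5, -46.2, 45, -90) -> [-0.0004, 0.1751, 0.0007] [0.1, -0.0, -0.1]
[[319.9 188.8]]
[ 298  162   45   47 1622] [319.7 185.1] [[572.4 -43.1 104. ]]
```

View pics/w22.png

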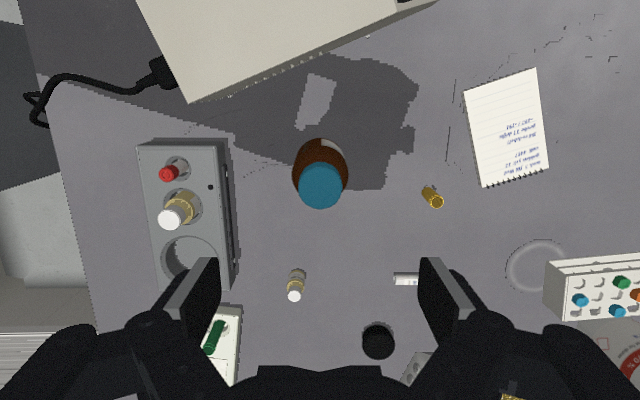

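drive_tool([
  [0,0.03,0,0,0,0],
  [0,0.06,0,0,0,0],
  [0,0.09,0,0,0,0],
  [0,0.12,0,0,0,0],
  [0,0.145,0,0,0,0],
  [0,0.16,0,0,0,0],
  [0,0.17,0,0,0,0],
  [0,0.176,0,0,0,0],
  [0,0.176,0,0,0,0],
  [0,0.176,0,0,0,0],
  [0,0.176,0,0,0,0],
])

```text
time_s: 33.55
eef_pos: [572.8, -46.2, 45.1]
tcp_rot: [-90.0, 0.0, -90.0]
force: [1.0, -0.1, -0.1]
finger_gap: 85.6
```

drive_tool([
  [0,0,0,0,0,0],
  [0,0,0,0,0,0],
  [0,0,0,0,0,0],
  [0,0,0,0,0,0],
  [0,0,0,0,0,0],
  [0,0,0,0,0,0],
  [0,0,0,0,0,0],
], gripper=0.4)

```text
time_s: 34.25
eef_pos: [572.6, -46.1, 44.6]
tcp_rot: [-90.1, 0.0, -90.0]
force: [1.3, 0.1, 4.9]
finger_gap: 51.0
```

Run:
```python
from h import *
plan((572.5,-46.2,150,-90))
im=manip.grab_frame('wrist')[:,:,::-1];cv2.imwrite('pics/w23.png',im)
```

```text
t 34.2 [572.6 -46.1  44.6] [-90.1   0.  -90. ] F [1.3 0.1 4.9] gap 51.0 j [-15.9  18.  106.1   0.   55.9 -16. ]
(572.5, -46.2, 150, -90) -> [-0.0, -0.1054, -0.0002] [0.1, 0.0, -0.0]
```

View pics/w23.png

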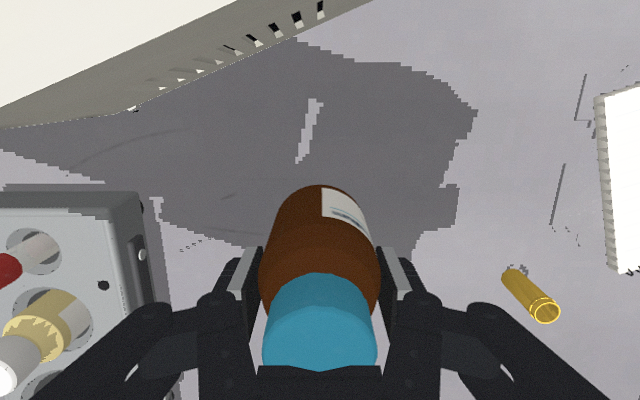

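drive_tool([
  [0,-0.02,0,0,0,0],
  [0,-0.04,0,0,0,0],
  [0,-0.07,0,0,0,0],
  [0,-0.1,0,0,0,0],
  [0,-0.105,0,0,0,0],
  [0.02,-0.105,-0.028,0,0,0],
  [0.04,-0.105,-0.054,0,0,0],
  [0.06,-0.105,-0.08,0,0,0],
  [0.08,-0.105,-0.107,0,0,0],
  [0.095,-0.105,-0.127,0,0,0],
  [0.104,-0.105,-0.139,0,0,0],
  [0.104,-0.105,-0.139,0,0,0],
  [0.104,-0.105,-0.139,0,0,0],
  [0.104,-0.105,-0.139,0,0,0],
  [0.104,-0.105,-0.139,0,0,0],
  [0.104,-0.105,-0.139,0,0,0],
  [0.104,-0.105,-0.139,0,0,0],
], gripper=0)

```text
time_s: 36.0
eef_pos: [433.5, -150.0, 149.1]
tcp_rot: [-90.1, 0.1, -89.9]
force: [0.2, 0.1, -0.8]
finger_gap: 50.9
```

Run:
```python
from h import *
plan((433.5,-150.2,84,-90),(433.5,-150.2,54,-90))
c=manip.get_calibration('wrist')
im=manip.grab_frame('wrist')[:,:,::-1];cv2.imwrite('pics/w24.png',im)
print(proj(c,[(433.5,-150.2,34),(433.5,-150.2+32.5,34)]))
```

```text
t 36.0 [ 433.5 -150.   149.1] [-90.1   0.1 -89.9] F [ 0.2  0.1 -0.8] gap 50.9 j [-33.3  -6.9 120.3  -0.   66.7 -33.3]
(433.5, -150.2, 84, -90) -> [0.0003, 0.0651, 0.0001] [0.1, 0.1, -0.1]
(433.5, -150.2, 54, -90) -> [0.0003, 0.0951, 0.0002] [0.1, 0.1, -0.1]
[[319.5 190.1]
 [319.6 149.4]]
```

View pics/w24.png

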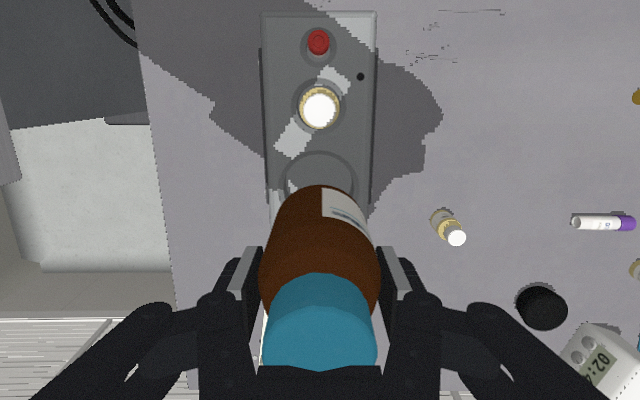

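drive_tool([
  [0,0.03,0,0,0,0],
  [0,0.055,0,0,0,0],
  [0,0.065,0,0,0,0],
  [0,0.07,0,0,0,0],
  [0,0.075,0,0,0,0],
  [0,0.08,0,0,0,0],
  [0,0.085,0,0,0,0],
  [0,0.09,0,0,0,0],
  [0,0.094,0,0,0,0],
  [0,0.094,0,0,0,0],
  [0,0.094,0,0,0,0],
])

```text
time_s: 37.15
eef_pos: [433.1, -150.1, 55.1]
tcp_rot: [-90.1, 0.1, -90.0]
force: [0.3, 0.2, -1.6]
finger_gap: 51.1
```

Run:
```python
from h import *
plan((433.5,-150.2,54,-90))
im=manip.grab_frame('wrist')[:,:,::-1];cv2.imwrite('pics/w25.png',im)
```

```text
t 37.1 [ 433.1 -150.1   55.1] [-90.1   0.1 -90. ] F [ 0.3  0.2 -1.6] gap 51.1 j [-33.3   2.7 122.7  -0.   54.7 -33.3]
(433.5, -150.2, 54, -90) -> [0.0001, 0.0011, 0.0004] [0.1, 0.0, -0.1]
```

View pics/w25.png

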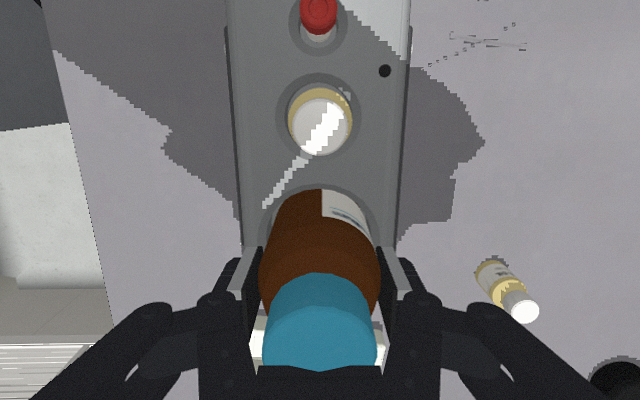

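drive_tool([
  [0,0.0015,0,0,0,0],
  [0,0.0015,0,0,0,0],
  [0,0.0015,0,0,0,0],
])

```text
time_s: 37.5
eef_pos: [433.1, -150.1, 53.7]
tcp_rot: [-90.1, 0.1, -90.0]
force: [-0.1, 0.4, -1.0]
finger_gap: 50.9
```

drive_tool([
  [0,0,0,0,0,0],
  [0,0,0,0,0,0],
  [0,0,0,0,0,0],
  [0,0,0,0,0,0],
  [0,0,0,0,0,0],
  [0,-0.02,0,0,0,0],
  [0,-0.05,0,0,0,0],
  [0,-0.08,0,0,0,0],
  [0,-0.12,0,0,0,0],
  [0,-0.16,0,0,0,0],
  [0,-0.19,0,0,0,0],
  [0,-0.19,0,0,0,0],
], gripper=1)

```text
time_s: 38.7
eef_pos: [435.8, -151.8, 249.1]
tcp_rot: [-89.6, -0.3, -90.0]
force: [0.1, -0.3, 1.1]
finger_gap: 85.4
```

drive_tool([
  [-0.04,0,0,0,0,0],
  [-0.08,0,0,0,0,0],
  [-0.12,0,0,0,0,0],
  [-0.16,0,0,0,0,0],
  [-0.2,0,0,0,0,0],
  [-0.24,0,0,0,0,0],
  [-0.28,0,0,0,0,0],
  [-0.32,0,0,0,0,0],
  [-0.35,0,0,0,0,0],
  [-0.35,0,0,0,0,0],
  [-0.35,0,0,0,0,0],
  [-0.35,0,0,0,0,0],
  [-0.35,0,0,0,0,0],
])

```text
time_s: 40.0
eef_pos: [433.3, 198.7, 243.7]
tcp_rot: [-90.1, 0.0, -90.1]
force: [0.6, -0.5, -0.2]
finger_gap: 85.5
```

Run:
```python
from h import *
plan()
for n,b in (('top',(125,275,300,450)),('scene',(165,345,260,460))):
    im=manip.grab_frame(n)[:,:,::-1];cv2.imwrite(f'pics/{n}_end.png',cv2.resize(im[b[0]:b[1],b[2]:b[3]],None,fx=3.3,fy=3.3,interpolation=cv2.INTER_CUBIC));cv2.imwrite(f'pics/{n}_endf.png',im)
```

```text
t 40.0 [433.3 198.7 243.7] [-90.1   0.  -90.1] F [ 0.6 -0.5 -0.2] gap 85.5 j [ 10.9 -10.6 113.1   0.1  77.6  11. ]
```

View pics/top_end.png

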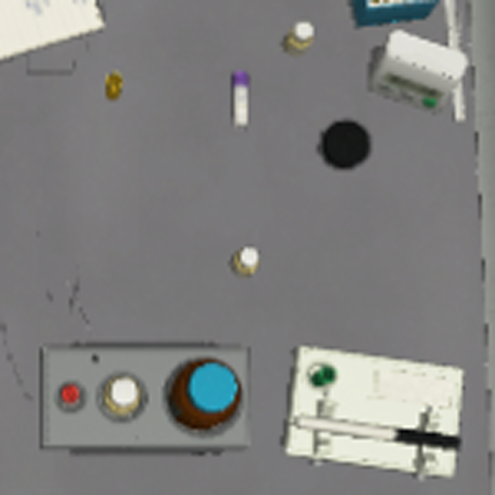

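View pics/scene_end.png

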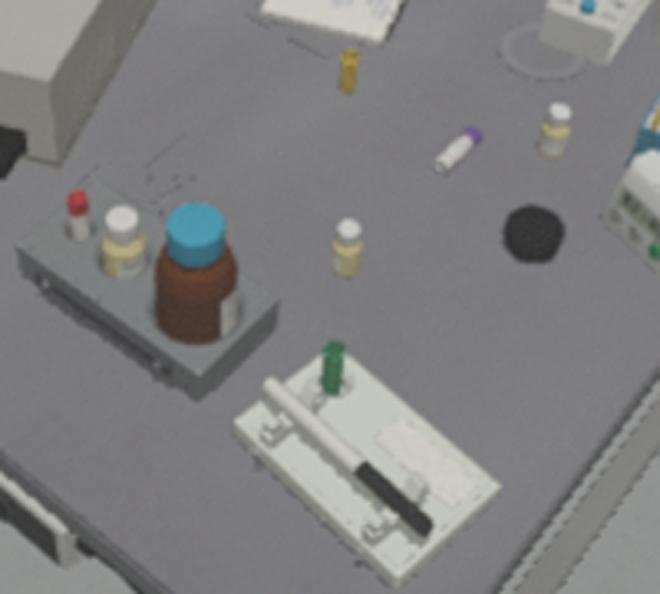

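Run:
```python
from h import *
T=manip.get_calibration('top');S=manip.get_calibration('scene')
t=cv2.imread('pics/top_endf.png');s=cv2.imread('pics/scene_endf.png')
def f(im,lo,hi,box):
    m=cv2.inRange(cv2.cvtColor(im,cv2.COLOR_BGR2HSV),lo,hi);z=np.zeros_like(m);x0,y0,x1,y1=box;z[y0:y1,x0:x1]=m[y0:y1,x0:x1]
    n,l,st,ce=cv2.connectedComponentsWithStats(z);i=1+np.argmax(st[1:,4]);return ce[i],st[i]
o=np.array([425.1,-291.2,0]);ex=np.array([.991,-.134,0]);ey=np.array([.134,.991,0])
tb=(300,225,450,275);sb=(260,215,400,335)
for n,lo,hi in(('blue',(90,120,60),(110,255,255)),('red',(0,110,80),(8,255,255)),('green',(50,80,30),(85,255,255))):
    a,sa=f(t,lo,hi,tb);b,sb_=f(s,lo,hi,sb);P,e=tri(T,a,S,b);print(n,P,e,'block',P-[433.5,-105.4,0],'stand',(P-o)@ex,(P-o)@ey)
# vial cap / marker ends from zoomed pixel picks
Z=lambda u,v,x,y:(u/3.3+x-.35,v/3.3+y-.35)
print('vial cap',tri(T,Z(124,391,300,125),S,Z(123,217,260,165)))
for nm,a,b in(('pen white end',(299,422),(270,384)),('pen joint',(399,435),(362,470)),('pen dark end',(459,441),(427,528))):
    P,e=tri(T,Z(*a,300,125),S,Z(*b,260,165));print(nm,P,e,'stand',(P-o)@ex,(P-o)@ey)
```

```text
blue [ 435.1 -150.4  101. ] 1.682560124368117 block [  1.6 -45.  101. ] stand -8.970695810773627 140.8766952572169
red [434.3 -45.7  55.2] 1.0547017885770742 block [ 0.8 59.7 55.2] stand -23.765981378891468 244.53216088670712
green [ 450.9 -246.6   35.2] 0.022879207700972213 block [  17.4 -141.2   35.2] stand 19.576376143999756 47.696477413775966
vial cap (array([435.6, -86.9,  68.9]), np.float64(0.6185539131089219))
pen white end [ 414.9 -226.1   36.4] 0.12726588064477082 stand -18.814270636127567 63.11197477367757
pen joint [ 403.6 -304.1   37.9] 2.2275991500625976 stand -19.526853197008048 -15.705211494022427
pen dark end [ 398.8 -352.3   36.1] 2.5943894663196385 stand -17.902931365272863 -64.1254818191013
```

```bash
python3 -c "
from bench import manip
print(manip.job_done())"
```

```text
the job is handed in; nothing more can be done
None
```

Both kits are made up, and I handed the job in at about 40 s on the robot's clock. No verdict comes back from the hand-in, so the checks below are my own.

- **Placed:** the cryovial, the largest glass vial and the amber bottle are in their wells in the warming block. The green tall goblet is in the stand's well, and the marker lies across both saddles.
- **Position checks:** triangulating the top and scene views put every placed thing within about 2.5 mm of its axis in x and y. The marker's ends came out at x of about -18 to -19 in the stand frame, with the required line at -20. Its middle was within about 1 mm along the rest and its angle within about 0.5° of the stand's.
- **Height checks:** cap and pen heights fit everything being fully down:

| Part measured | Measured height (mm) | Expected (mm) |
|---|---|---|
| Bottle cap blob | 101 | about 105 |
| Vial cap top | 69 | 71 |
| Cryovial cap middle | 55 | 56 |
| Pen | 36–38 | 38 |

- **Left alone:** by eye in the before and after pictures, the gold short goblet and the purple-capped lying cryovial are where they started. I did not measure them again.
- **Forces:** every reading I took was 6 N or less, and the gripper was clear of everything at the end.
- **Disagreements:** the wrist camera read about 3 mm off the top camera along one axis throughout. The bottle cap reading is about 4 mm low, probably because the patch of colour measured differs between the two views.

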